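# Lock a module carrier in its nest with the T-handle hex key

### The job

Clamp the module carrier that lies loose in its nest: fit the largest T-handle hex key into the socket at the bottom of the cam clamp's bore, turning the key until it drops in, then turn it clockwise as far as it goes so that the jaw holds the carrier tight against the stop rail. Then draw the key out and stand it back in any free hole of the key stand, fully down, without disturbing the other things on the table.

Things in the scene. Friction and masses are not known exactly. Their poses are not given: they have to be found in the camera images.
- key: the largest T-handle hex key, upright in one of the stand's three holes: black cross bar 100 mm long (own x), 18 wide (own y), 26 tall (own z 23 to 49 mm); below it a neck 16 mm across (z 8 to 23); a collar disc 38 mm across (z 0 to 8 mm); then a bright hexagonal steel shank down to z -90 mm. Origin on the axis at the collar's underside, z up. About 0.32 kg
- key_grip (a point): centre of the largest key's cross bar (36 mm above the key's origin); axes as the key's
- key_tip (a point): lower end of the largest key's shank (90 mm below the key's origin); axes as the key's. The shank is 19 mm across flats (two flats face own +y and -y), 21.9 mm across corners; its last 3.5 mm taper to a blunt round nose 13 mm across
- midkey: middle T-handle key, 12 mm across flats, bar 80 x 16 mm, also hanging in the stand; not needed, it spins idly in the socket
- smallkey: smallest T-handle key, 8 mm across flats, bar 65 x 14 mm, also hanging in the stand; not needed
- stand: plywood key stand, fixed: 80 mm (own x) by 260 mm (own y), 105 mm tall; three upright through holes 26 mm across in its 14 mm thick top plate at own y = -85, 0, +85 mm; the keys' collars rest on its top, bars along own x, keys in any order. Hollow below the holes, floor 10 mm above the table. Origin under its centre
- nest: carrier nest fixed to the table: aluminium base plate 180 mm (own x) by 260 mm (own y), 20 mm thick. At its -y end a dark steel cam clamp block 80 (x) by 70 (y) mm, top 75 mm above the table, with an upright round bore at own x 0, y -90 mm; at its +y end a steel stop rail. Origin under its centre, z up
- bore (a point): mouth of the clamp block's bore, on its axis, level with the block's top (75 mm above the table): plain round hole 26 mm across, 22 mm deep down to the socket. The spindle in it turns stiffly (about 0.15 Nm) 70 degrees clockwise seen from above, to a hard stop, pushing the jaw 10 mm towards the stop rail; it starts fully open and stays where it is left
- socket (a point): centre of the socket's mouth at the bottom of the bore (53 mm above the table): hexagon 20.1 mm across flats, 16 mm deep, repeating every 60 degrees; how it is turned is unknown and differs every time (these axes are the nest's). The key's nose enters 3 mm at any angle; within about 6 degrees of agreement the key drops on, to 16 mm. With this play the key turns up to 90 degrees
- jaw: steel jaw bar 90 x 12 x 22 mm in front of the clamp block, spring-backed (gives up to 4 mm, 4 N per mm); it slides along the nest's +y. Origin at the middle of its front face's lower edge
- carrier: module carrier: aluminium plate 150 mm (own x) by 100 mm (own y), 14 mm thick, with six low black modules on top (22 mm tall in all); lies loose on the nest's base plate between jaw and stop rail, some 2 to 6 mm short of the rail. Mass about 0.55 kg. Origin under its centre
- carrier_edge (a point): middle of the upper edge of the carrier's +y side, the side which is to touch the stop rail
- stop (a point): middle of the stop rail's face that the carrier is to touch, 34 mm above the table; axes as the nest's (the carrier comes towards +y)
- spare: a spare carrier like the other, lying on the table; leave alone
- lamp_a: black and yellow hand lamp, 50 x 85 x 40 mm, on the table; leave alone
- lamp_b: a second hand lamp like it; leave alone
- tub: clear plastic jar, 68 mm across, 75 mm tall; leave alone
- bracket: white printed angle bracket 90 x 60 x 64 mm; leave alone
- driver: screwdriver lying on the table; leave alone
There are look-alikes about, which are no part of the job. What is shaped like the key but orange or red is not meant.

How it is judged:
By the outcome, as a careful person would: the job done as asked, in the order asked, and still so for the second after the job is handed in, with the robot touching nothing.
It also fails if it takes over 54 s, if anything falls off the work surface, if the arm or the gripper's body presses on something with over 40 N, if the wrist force passes 120 N, or if a joint passes its speed limit or range.

### The arm

A 6-joint arm with a two-finger parallel gripper is mounted at the origin on the work surface. World frame = base frame: x ahead of the robot, y to its left, z up, the work surface at z = 0. Lengths are in m, angles in degrees, forces in N, time in s.
With the tool pointing down it reaches from about 0.35 to 1 m from the base axis. Payload 7.1 kg.
Tool frame: the origin (TCP) lies on the centre line of the jaws, within the pads' length; the fingertips stand 17 mm ahead of it and the grasp point (between the pads) lies 2 mm behind it; x points along the fingers, y is the direction in which the jaws open and shut, and the axes are right-handed (so a half turn about x gives the same grasp; the last joint's range is limited). The gripper opens to 85 mm and grips with 20 to 120 N. Pads are 22 mm wide; open, the fingers measure 114 mm over their backs; the gripper's body (76 mm by 85 mm) begins 54 mm behind the grasp point. The pads swing forward as they close: fully open they stand 13 mm farther back than shut.
Start: joints at [-69.786, 24.242, 93.386, -0, 62.372, -1.089], TCP at [0.227, -0.582, 0.248] pointing down, gripper open.
Joint ranges: [-172.04, 172.04], [-51.8, 120.97], [4.93, 147.93], [-75.15, 255.16], [6.16, 154.13], [-145.62, 145.62]. Speed limits (degrees/s): [136.94, 136.94, 172.46, 180, 180, 180].

### API

Orientations are given as [roll, pitch, yaw] about the fixed x, y, z axes, in that order (R = Rz(yaw) Ry(pitch) Rx(roll)).
In Python, from rig import bot gives the robot as it stands.
- The arm moves only by the shell command python3 -m creep 'ROWS' [FORCE]. ROWS is JSON, one flat list of numbers, 5 for each row, row after row: the shift along the tool's x, y, z normalised to -1 to 1, where 1 is 0.15 m, then the turn about the tool's x normalised to -1 to 1, where 1 is 180 degrees, then the closure, from -1 (fully open) to 1 (shut). A call has 1 to 8 rows; each row is the pose to reach, as a shift and turn from the pose measured when the call began, along the tool's axes at that moment, turning the shorter way round; what a row does not reach only later rows make up. A row lasts 1/8 s, in which the tool goes at most 62.5 mm and 10.7 degrees, less where a joint would pass 70% of its speed; a pose out of reach is approached as far as the arm can. A call with a number of a shift or a turn outside -1 to 1 is refused whole. A call with a gripper value outside its range is refused whole. The fingers move at their own pace and stop on an object; FORCE is the grip in N (left out, the last holds). Time passes only in rows, so rows that repeat a pose let the fingers close. It gives the time, the measured TCP pose, the force and the opening at its end, in the units of the state.
- bot.get_state(): the state, without advancing time (a new reading comes with each control period).
- bot.grab_frame(name): name is "scene" or "top"; returns a dict with "color" (480x640x3 uint8, red, green, blue), "depth" (480x640 float32, m along the optical axis (not along the pixel's ray), 0 where there is no reading), "fx", "fy", "cx", "cy" (pixels), "R" (3x3) and "t" (3): a world point X has camera coordinates R X + t. Camera axes: x right, y down, z forward; pixel columns grow to the right and rows downward; lengths in m; the calibration is good to about 2 mm. A picture is of the moment at which its call begins.
- bot.hand_in(): hands the job in, once; it reports no verdict.
The state is a dict: "time": time; "joint_positions": joint angles; "qd": joint speeds; "joint_torque": joint torques, N m; "tool_pos": TCP position; "orientation": TCP orientation; "ft_force": force on the tool from outside, world axes, zero at the start; "moment": the same for the moment, N m; "opening": finger opening in m.
Only numpy, scipy, OpenCV 4.12 (cv2) and the standard library are available. Lean on these libraries where they do the work, as an engineer would, in place of code of your own. Each camera call takes 0.05 s, during which the arm holds its last target.

## Working session

There is one attempt and no reset: what is moved stays moved. The work goes in short steps, Python scripts to look and compute and a shell command to move; the robot and the scene stay as the last step left them, time stands still between calls to the robot, and variables do not carry over. Pictures are saved under pics/ and viewed, and the job is handed in when it is done.

```bash
ls; mkdir -p pics; python3 - <<'E'
from rig import bot
import cv2,numpy as np
print(bot.get_state())
for n in("scene","top"):
    f=bot.grab_frame(n)
    cv2.imwrite(f"pics/{n}0.png",f["color"][:,:,::-1])
    np.savez(f"{n}0.npz",**f)
    print(n,f["fx"],f["cx"],f["cy"],np.round(f["R"],3).tolist(),f["t"])
E
```

```text
pics
{'time': 0.0, 'joint_positions': array([-6.97868252e+01,  2.42833852e+01,  9.34324640e+01,  6.53734487e-04,
        6.23720957e+01, -1.09124644e+00]), 'qd': array([-0.13309023, -0.01880036,  0.01242281,  0.05502538,  0.02472943,
       -0.0468852 ]), 'joint_torque': array([ 1.56785190e-03, -5.57375121e+01, -2.81734961e+01,  1.00201948e-04,
        7.43969344e-03,  8.17706734e-06]), 'tool_pos': array([ 0.22689484, -0.58179507,  0.24755   ]), 'orientation': array([-91.46828049,  89.9120532 , 109.83583714]), 'ft_force': array([ 0.82663497,  0.52866092, -0.06588694]), 'moment': array([-0.01615719,  0.01830904, -0.00760048]), 'opening': 0.08527110094207618}
scene 536.6874007549485 324.79546162562525 242.28074899639552 [[-0.473, 0.881, 0.018], [0.696, 0.386, -0.606], [-0.54, -0.274, -0.796]] [ 0.27327134 -0.33520504  1.65009547]
top 441.7451515073825 322.51504410740864 245.07419276325456 [[0.047, -0.999, -0.002], [-0.975, -0.045, -0.216], [0.215, 0.012, -0.976]] [-0.0468316   0.56230918  1.1518136 ]
```

View pics/scene0.png

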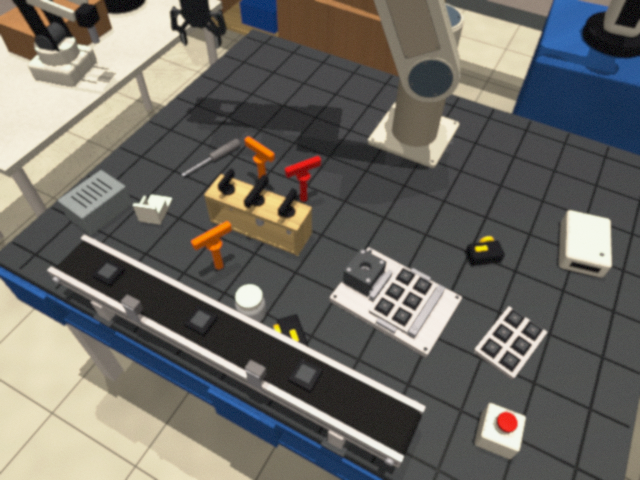

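View pics/top0.png

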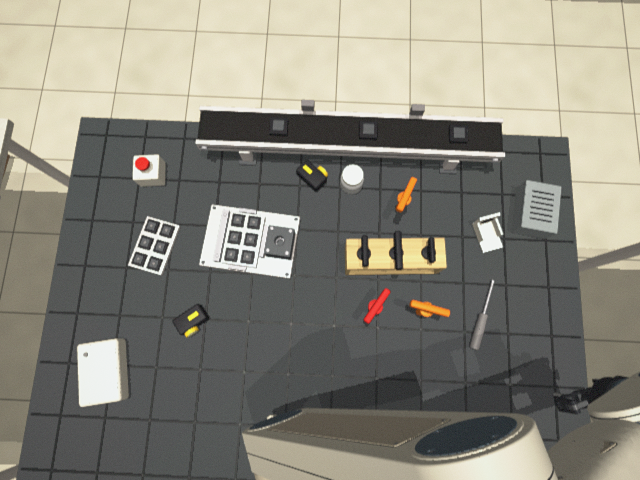

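The scene view shows the stand at about (258,215), the nest at (397,298) and decoys around them. In the top view the stand is at (396,255), with bars at columns 364, 398 and 431. The middle bar looks longest. The bore is near (280,241).

```bash
cat > h.py <<'E'
import numpy as np,cv2
def load(n): return dict(np.load(n+".npz"))
def cloud(f):
    v,u=np.mgrid[0:480,0:640]; d=f["depth"]
    P=np.stack([(u-f["cx"])/f["fx"]*d,(v-f["cy"])/f["fy"]*d,d],-1)
    W=(P-f["t"])@f["R"]
    W[d==0]=np.nan
    return W
def pix2plane(f,u,v,z):
    r=np.array([(u-f["cx"])/f["fx"],(v-f["cy"])/f["fy"],1.])@f["R"]
    c=-f["t"]@f["R"]
    return c+r*(z-c[2])/r[2]
def proj(f,X):
    p=f["R"]@np.asarray(X)+f["t"]; return f["fx"]*p[0]/p[2]+f["cx"],f["fy"]*p[1]/p[2]+f["cy"]
E
python3 - <<'E'
from h import *
f=load("top0");g=load("scene0")
for n,im,(x0,y0,x1,y1) in(("a",f,(335,225,460,285)),("b",f,(195,195,305,285)),("c",g,(195,150,325,260)),("d",g,(325,240,470,355))):
    c=im["color"][y0:y1,x0:x1,::-1]; cv2.imwrite(f"pics/crop_{n}.png",cv2.resize(c,None,fx=5,fy=5,interpolation=cv2.INTER_CUBIC))
W=cloud(f)
print(np.round(W[250,364],3),np.round(W[250,398],3),np.round(W[250,431],3),W[262,381],W[241,260],W[230,270],W[241,280])
# bars: dark pixels in stand region with z>0.12
for nm,fr in(("top",f),("scene",g)):
    W=cloud(fr); 
    m=(W[...,2]>0.135)&(W[...,2]<0.17)&(W[...,0]>0.3)
    col=fr["color"].astype(int).max(-1); m&=col<90
    k,l,s,c=cv2.connectedComponentsWithStats(m.astype(np.uint8))
    for i in range(1,k):
        if s[i,4]>25:
            p=W[l==i]; r=cv2.minAreaRect((p[:,:2]*1000).astype(np.float32))
            print(nm,s[i],np.round(r[0],1),np.round(r[1],1),round(r[2],1),np.round(np.nanmedian(p,0),3), np.round(np.percentile(p[:,2],[5,50,95]),3))
E
```

```text
[ 0.535 -0.127  0.156] [ 0.54  -0.213  0.153] [ 0.543 -0.295  0.157] [ 0.51533207 -0.17597588  0.10839702] [0.57360501 0.15632994 0.03338098] [0.59673217 0.12498551 0.07359535] [0.57566362 0.09974907 0.03584619]
top [302 106  12   5  48] [924.9  37.2] [30.3  3.5] 88.8 [0.924 0.039 0.15 ] [0.14 0.15 0.16]
top [410 108  14   7  51] [ 926.4 -258.4] [33.2 11.4] 72.1 [ 0.925 -0.259  0.15 ] [0.14  0.15  0.158]
top [394 231   9  39 288] [ 541.  -213.7] [98.8 19.1] 2.7 [ 0.54  -0.212  0.154] [0.143 0.154 0.157]
top [361 236   8  31 190] [ 534.  -129.4] [77.2 16. ] 3.5 [ 0.533 -0.129  0.154] [0.149 0.154 0.157]
top [428 238   7  25 146] [ 544.6 -297.2] [62.3 11.9] 3.1 [ 0.544 -0.296  0.153] [0.139 0.153 0.157]
scene [219 169  16  22 153] [ 548.3 -293.7] [64.  13.6] 9.9 [ 0.546 -0.292  0.149] [0.136 0.149 0.154]
scene [245 175  23  32 282] [ 544.2 -211.2] [97.9 19. ] 3.0 [ 0.545 -0.207  0.15 ] [0.137 0.15  0.155]
scene [279 189  18  27 202] [ 538.7 -125.7] [79.  17.5] 6.5 [ 0.539 -0.123  0.15 ] [0.138 0.15  0.154]
scene [134 303   9  11  51] [ 936.6 -242.6] [ 6.2 19.7] 83.5 [ 0.938 -0.243  0.145] [0.138 0.145 0.155]
scene [259 370   7  11  29] [936.5  56.9] [ 3.3 18.8] 84.4 [0.938 0.057 0.144] [0.137 0.144 0.152]
```

View pics/crop_a.png

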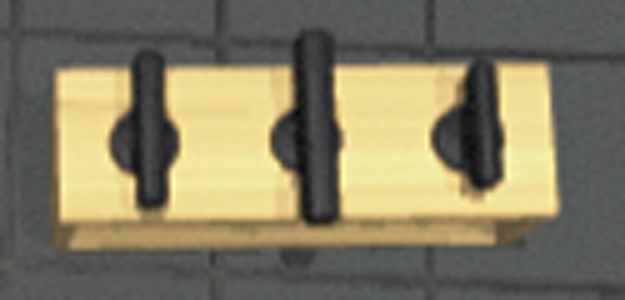

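View pics/crop_b.png

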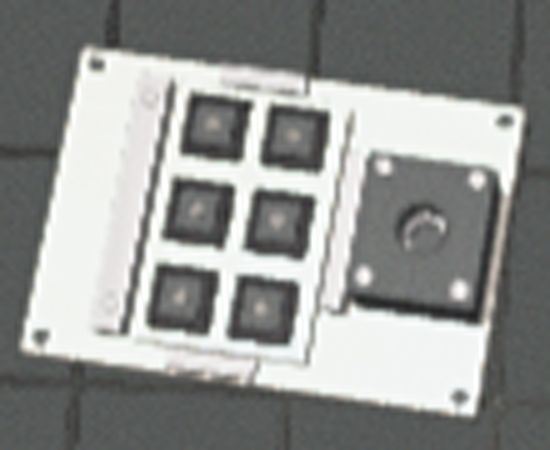

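View pics/crop_d.png

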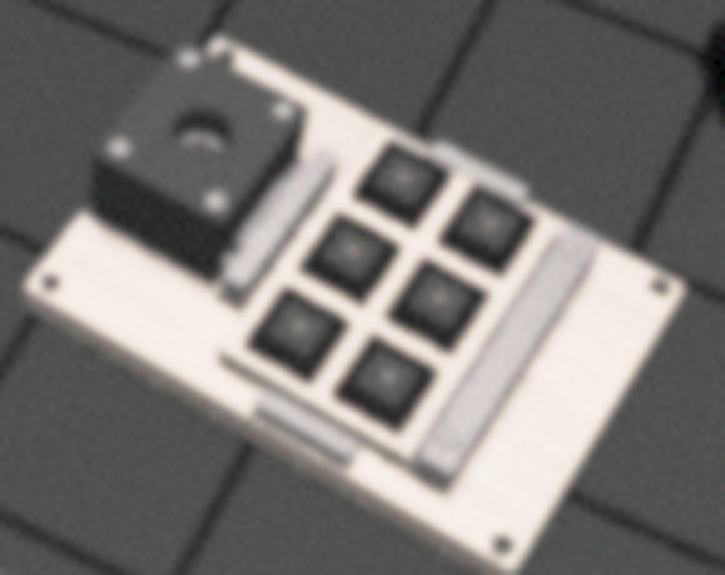

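The middle bar measures 99 x 19 mm and its top is at 0.154 m, so it is the largest key. The 77 mm and 62 mm bars on either side are midkey and smallkey. Next I locate the bore precisely from the block's four screws, and the bar from both cameras.

```bash
python3 - <<'E'
from h import *
from scipy.spatial.transform import Rotation as Ro
f=load("top0");g=load("scene0")
T=[[(384,167),(477,180),(458,290),(364,275)],[(189,57),(283,112),(215,202),(119,148)]]
for fr,pts,o in((f,T[0],(195,195)),(g,T[1],(325,240))):
    gr=cv2.cvtColor(fr["color"],cv2.COLOR_RGB2GRAY).astype(float);Q=[]
    for p in pts:
        u,v=(np.array(p)+.5)/5-.5+o; 
        a,b=int(round(u)),int(round(v)); w=gr[b-2:b+3,a-2:a+3]; w=np.clip(w-w.mean(),0,None)
        yy,xx=np.mgrid[b-2:b+3,a-2:a+3]; q=((w*xx).sum()/w.sum(),(w*yy).sum()/w.sum())
        Q.append(pix2plane(fr,*((u,v)),0.075)[:2]*1000)
    Q=np.array(Q); print(np.round(Q,1).tolist(),"mean",Q.mean(0),[np.linalg.norm(Q[i]-Q[(i+1)%4]).round(1) for i in range(4)])
# bars by pixel mask centroid -> top plane .154
for nm,fr,boxes in(("top",f,[(355,230,374,275),(388,225,410,275),(422,232,442,268)]),("scene",g,[])):
    W=cloud(fr)
    gr=fr["color"].astype(int).max(-1)
    m=((gr<90)&(W[...,2]>0.138)&(W[...,0]>0.45)&(W[...,0]<.65)).astype(np.uint8)
    k,l,s,c=cv2.connectedComponentsWithStats(m)
    for i in range(1,k):
        if s[i,4]>60:
            v,u=np.nonzero(l==i)
            P=np.array([pix2plane(fr,a,b,.154 if nm=="top" else .150)[:2]*1000 for a,b in zip(u,v)])
            r=cv2.minAreaRect(P.astype(np.float32)); e=np.linalg.svd(P-P.mean(0))[2][0]
            print(nm,P.mean(0).round(1),np.round(r[0],1),np.round(r[1],1),np.degrees(np.arctan(e[1]/e[0])).round(1))
# table & stand top depth check
for nm,fr in(("top",f),("scene",g)):
    W=cloud(fr); m=(W[...,2]>.095)&(W[...,2]<.115)&(fr["color"][...,0]>150)&(W[...,0]>.45)&(W[...,0]<.62)&(W[...,1]<-.05)&(W[...,1]>-.4)
    v,u=np.nonzero(m); P=np.array([pix2plane(fr,a,b,.105)[:2]*1000 for a,b in zip(u,v)]).astype(np.float32)
    print(nm,np.nanmedian(W[m][:,2]),cv2.minAreaRect(P))
    t=(abs(W[...,2])<.03)&(W[...,0]>.4)&(W[...,0]<.8)&(abs(W[...,1])<.3)&(fr["color"].max(-1)<80); print("table z",np.nanmedian(W[t][:,2]))
    t=(fr["color"].min(-1)>180)&(abs(W[...,2]-.02)<.03)&(W[...,0]>.4)&(W[...,0]<.7)&(W[...,1]>.05)&(W[...,1]<.3)
    v,u=np.nonzero(t);P=np.array([pix2plane(fr,a,b,.02)[:2]*1000 for a,b in zip(u,v)]).astype(np.float32); print("nest",cv2.minAreaRect(P))
from rig import bot
s=bot.get_state();R=Ro.from_euler("xyz",s["orientation"],degrees=True).as_matrix();print(np.round(R,4))
E
```

```text
[[602.2, 121.4], [597.2, 70.0], [535.5, 76.4], [541.4, 127.9]] mean [569.07203884  98.91992805] [np.float64(51.6), np.float64(62.1), np.float64(51.8), np.float64(61.2)]
[[534.2, 77.2], [541.6, 129.9], [602.8, 123.6], [597.3, 71.6]] mean [568.97754702 100.57621351] [np.float64(53.3), np.float64(61.5), np.float64(52.4), np.float64(63.4)]
top [ 539.3 -212.2] [ 540.  -212.5] [98.1 19.8] 2.6
top [ 534.4 -128.7] [ 533.4 -129. ] [77.5 16.2] 2.9
top [ 544.2 -295.9] [ 543.7 -296.1] [61.9 14.9] 2.0
scene [ 550.1 -292.3] [ 551.7 -292. ] [72.1 17.6] 9.7
scene [ 545.9 -207.9] [ 546.5 -208.1] [106.7  23. ] 6.2
scene [ 539.9 -123.5] [ 542.2 -123.5] [88.5 20.2] 6.7
top 0.10572182497891111 ((540.3404541015625, -214.19703674316406), (81.01719665527344, 260.5793151855469), 3.375880479812622)
table z 0.0013585572056081276
nest ((578.0518798828125, 183.66452026367188), (249.7213134765625, 181.92013549804688), 84.49947357177734)
scene 0.10319966666515222 ((544.0133666992188, -210.6624298095703), (81.57464599609375, 261.89404296875), 3.266706705093384)
table z -0.0014919111013215688
nest ((575.760009765625, 185.06309509277344), (246.26287841796875, 183.5274200439453), 84.47694396972656)
[[-5.000e-04  3.633e-01 -9.317e-01]
 [ 1.400e-03 -9.317e-01 -3.633e-01]
 [-1.000e+00 -1.500e-03 -0.000e+00]]
```

Bore at (0.569, 0.0998), nest yaw about -5.6 degrees. Key at about (0.541, -0.211), yaw about 3 degrees. I'll take it with tool y at heading about 93 degrees so joint 6 has room for the clockwise turn.

```bash
cat > go.py <<'E'
import sys,numpy as np
from rig import bot
from scipy.spatial.transform import Rotation as Ro
s=bot.get_state();R=Ro.from_euler("xyz",s["orientation"],degrees=True).as_matrix()
hd=np.degrees(np.arctan2(R[1,1],R[0,1]))
print("t",round(s["time"],2),"pos",np.round(s["tool_pos"],4),"heading",round(hd,2),"j",np.round(s["joint_positions"],1),"F",np.round(s["ft_force"],1),"M",np.round(s["moment"],2),"open",round(s["opening"],4))
if len(sys.argv)>3:
    d=R.T@(np.array(list(map(float,sys.argv[1:4])))-s["tool_pos"])
    print("shift/0.15",np.round(d/.15,3))
    if len(sys.argv)>4:
        print("turn/180",round((hd-float(sys.argv[4])+180)%360/180-1,4))
E
python3 go.py .541 -.2115 .25 93
python3 -m creep '[0,-0.51,-0.94,-0.3,-1, 0,-0.51,-0.94,-0.3,-1, 0,-0.51,-0.94,-0.3,-1, 0,-0.51,-0.94,-0.3,-1, 0,-0.51,-0.94,-0.3,-1, 0,-0.51,-0.94,-0.3,-1]' 60
python3 go.py .541 -.2115 .25 93
```

```text
t 0.1 pos [ 0.2269 -0.5818  0.2476] heading -68.7 j [-69.8  24.3  93.4  -0.   62.4  -1.1] F [0.5 0.1 0.6] M [ 0.02 -0.06 -0.03] open 0.0854
shift/0.15 [-0.014 -1.54  -2.848]
turn/180 -0.8983
time: 0.85
tool_pos: [0.3305, -0.459, 0.2475]
orientation: [-140.7, 89.9, 114.5]
ft_force: [0.8, -0.1, -0.5]
opening: 0.0854
t 0.85 pos [ 0.3305 -0.459   0.2475] heading -14.76 j [-55.5  19.4 101.    0.   59.7 -40.7] F [ 0.8 -0.1 -0.5] M [0.03 0.04 0.02] open 0.0854
shift/0.15 [-0.015  0.937 -1.953]
turn/180 -0.5987
```

```bash

python3 -m creep '[0,0.47,-0.97,-0.3,-1, 0,0.47,-0.97,-0.3,-1, 0,0.47,-0.97,-0.3,-1, 0,0.47,-0.97,-0.3,-1, 0,0.47,-0.97,-0.3,-1, 0,0.47,-0.97,-0.3,-1]'
python3 go.py .541 -.2115 .25 93
```

```text
time: 1.6
tool_pos: [0.4357, -0.3363, 0.2474]
orientation: [169.3, 89.9, 118.2]
ft_force: [0.8, 0.1, -0.1]
opening: 0.0856
t 1.6 pos [ 0.4357 -0.3363  0.2474] heading 38.96 j [-3.890e+01  1.810e+01  1.029e+02  1.000e-01  5.910e+01 -7.790e+01] F [ 0.8  0.1 -0.1] M [ 0.03  0.03 -0.03] open 0.0856
shift/0.15 [-0.016  1.069 -0.205]
turn/180 -0.3002
```

```bash

python3 -m creep '[0,0.99,-0.19,-0.3,-1, 0,0.99,-0.19,-0.3,-1, 0,0.99,-0.19,-0.3,-1, 0,0.99,-0.19,-0.3,-1, 0,0.99,-0.19,-0.3,-1, 0,0.99,-0.19,-0.3,-1]'
python3 - <<'E'
from rig import bot
import numpy as np,cv2
for n in("top","scene"):
    f=bot.grab_frame(n);np.savez(n+"1.npz",**f)
f=np.load("top1.npz")["color"][180:320,320:480,::-1];g=np.load("scene1.npz")["color"][100:270,160:360,::-1]
cv2.imwrite("pics/t1.png",np.hstack([cv2.resize(f,(400,350)),cv2.resize(g,(400,350))]))
E
python3 go.py .541 -.2115 .139 93
```

```text
time: 2.35
tool_pos: [0.5331, -0.2208, 0.2474]
orientation: [119.8, 89.9, 122.4]
ft_force: [0.0, 0.2, 0.1]
opening: 0.0856
t 2.45 pos [ 0.533  -0.2209  0.2474] heading 92.54 j [-2.370e+01  2.030e+01  9.960e+01  1.000e-01  6.020e+01 -1.163e+02] F [-0.  -0.4 -0.4] M [ 0.   -0.03 -0.02] open 0.0854
shift/0.15 [0.723 0.059 0.057]
turn/180 -0.0026
```

View pics/t1.png

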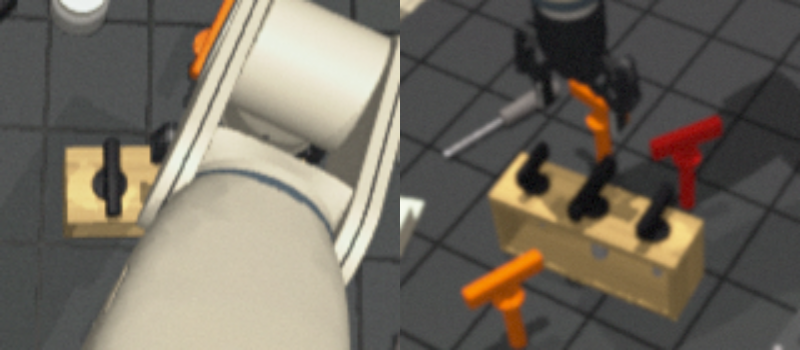

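Top view: the arm now hides the middle key. In the scene view the gripper is open above the stand, and the middle bar at (590,190) sits below it. I align sideways first, then descend.

```bash

python3 -m creep '[0.1,0.059,0.057,-0.003,-1, 0.35,0.059,0.057,-0.003,-1, 0.6,0.059,0.057,-0.003,-1, 0.723,0.059,0.057,-0.003,-1, 0.723,0.059,0.057,-0.003,-1, 0.723,0.059,0.057,-0.003,-1]'
python3 go.py .541 -.2115 .139 93
```

```text
time: 3.2
tool_pos: [0.5419, -0.2118, 0.14]
orientation: [74.8, 89.9, 77.9]
ft_force: [-0.2, -0.4, 0.2]
opening: 0.0853
t 3.2 pos [ 0.5419 -0.2118  0.14  ] heading 93.05 j [-2.260e+01  2.890e+01  1.029e+02  1.000e-01  4.820e+01 -1.157e+02] F [-0.2 -0.4  0.2] M [ 0.02 -0.02 -0.01] open 0.0853
shift/0.15 [ 0.006  0.002 -0.006]
turn/180 0.0003
```

```bash

python3 -m creep '[0,0,0,0,1, 0,0,0,0,1, 0,0,0,0,1, 0,0,0,0,1, 0,0,0,0,1, 0,0,0,0,1]' 70
python3 go.py
```

```text
time: 3.95
tool_pos: [0.5421, -0.2119, 0.1404]
orientation: [51.4, 89.9, 54.4]
ft_force: [-0.8, -1.1, 5.1]
opening: 0.0168
t 3.95 pos [ 0.5421 -0.2119  0.1404] heading 93.05 j [-2.260e+01  2.890e+01  1.029e+02  1.000e-01  4.820e+01 -1.157e+02] F [-0.8 -1.1  5.1] M [-0.03  0.21  0.04] open 0.0168
```

```bash

python3 -m creep '[-0.1,0,0,0,1, -0.3,0,0,0,1, -0.6,0,0,0,1, -0.9,0,0,0,1, -1,0,0,0,1, -1,0,0,0,1]'
python3 - <<'E'
from rig import bot
import numpy as np,cv2
f=bot.grab_frame("scene");np.savez("scene2.npz",**f)
cv2.imwrite("pics/t2.png",cv2.resize(f["color"][60:280,150:400,::-1],None,fx=3,fy=3,interpolation=cv2.INTER_CUBIC)[:600,:800])
E
python3 go.py .541 -.2115 .31
```

```text
time: 4.7
tool_pos: [0.542, -0.2121, 0.2907]
orientation: [22.0, 89.9, 25.0]
ft_force: [-0.3, -0.2, -3.1]
opening: 0.0171
t 4.75 pos [ 0.5413 -0.2118  0.2892] heading 93.05 j [-2.260e+01  1.800e+01  9.690e+01  1.000e-01  6.520e+01 -1.157e+02] F [-0.5 -0.3 -4.5] M [-0.07  0.02  0.01] open 0.0174
shift/0.15 [-0.139  0.002 -0.002]
```

View pics/t2.png

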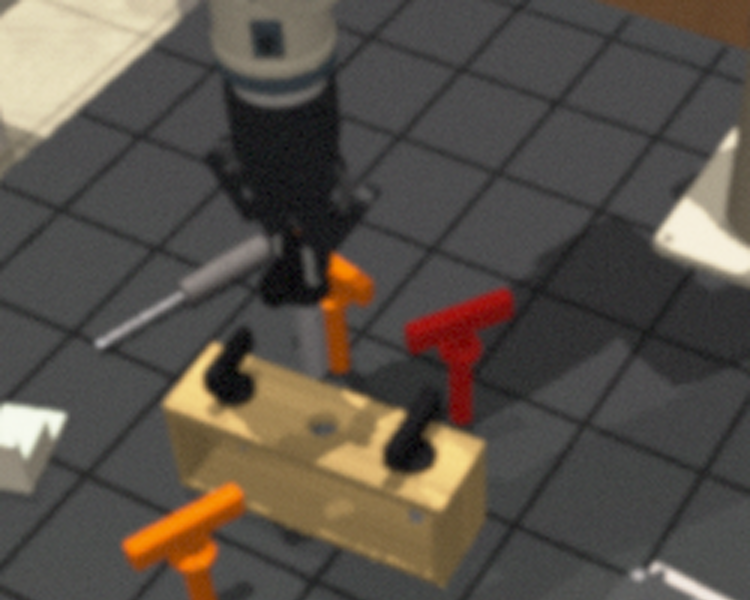

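The key is lifted clear; its shank shows at crop (312,340) and the empty hole at (323,427). Moving on to the bore.

```bash

python3 go.py .569 .0998 .31
python3 -m creep '[-0.13,0.1,0,0,1, -0.13,0.35,-0.03,0,1, -0.13,0.7,-0.06,0,1, -0.13,1,-0.1,0,1, -0.13,1,-0.1,0,1]'
python3 go.py .569 .0998 .31
python3 -m creep '[0,0.35,-0.1,0,1, 0,0.7,-0.12,0,1, 0,1,-0.15,0,1, 0,1,-0.15,0,1]'
python3 go.py .569 .0998 .31

```

```text
t 4.75 pos [ 0.5413 -0.2118  0.2892] heading 93.05 j [-2.260e+01  1.800e+01  9.690e+01  1.000e-01  6.520e+01 -1.157e+02] F [-0.5 -0.3 -4.5] M [-0.07  0.02  0.01] open 0.0174
shift/0.15 [-0.135  2.065  0.295]
time: 5.38
tool_pos: [0.517, -0.0594, 0.3087]
orientation: [131.1, 89.8, 134.4]
ft_force: [0.7, 0.2, -3.6]
opening: 0.0167
t 5.38 pos [ 0.517  -0.0594  0.3087] heading 93.27 j [  -7.9   11.5  103.     0.2   65.7 -101.3] F [ 0.7  0.2 -3.6] M [-0.03 -0.04 -0.06] open 0.0167
shift/0.15 [-0.007  1.04   0.407]
time: 5.88
tool_pos: [0.4852, 0.0915, 0.3091]
orientation: [135.7, 89.7, 139.2]
ft_force: [-0.2, -0.4, -3.0]
opening: 0.017
t 5.88 pos [0.4852 0.0915 0.3091] heading 93.47 j [  9.2   9.  106.    0.2  65.1 -84.4] F [-0.2 -0.4 -3. ] M [-0.03 -0.03  0.02] open 0.017
shift/0.15 [-0.008  0.022  0.561]
```

```bash

python3 -m creep '[0,0.022,0.3,0,1, 0,0.022,0.56,0,1, 0,0.022,0.56,0,1, 0,0.022,0.56,0,1]'
python3 - <<'E'
from rig import bot
import numpy as np,cv2
for n in("top","scene"):
    f=bot.grab_frame(n);np.savez(n+"3.npz",**f)
f=np.load("top3.npz")["color"][180:300,190:330,::-1];g=np.load("scene3.npz")["color"][160:340,300:470,::-1]
cv2.imwrite("pics/t3.png",np.hstack([cv2.resize(f,(300,500)),cv2.resize(g,(472,500))]))
E
python3 go.py .569 .0998 .31
```

```text
time: 6.38
tool_pos: [0.5682, 0.0991, 0.308]
orientation: [151.7, 89.6, 155.1]
ft_force: [-0.7, 0.1, -4.0]
opening: 0.0173
t 6.47 pos [0.5679 0.0993 0.3084] heading 93.44 j [  8.6  16.6  96.2   0.2  67.4 -84.9] F [-0.2  0.  -4.2] M [ 0.02  0.02 -0.01] open 0.017
shift/0.15 [-0.01   0.003  0.007]
```

View pics/t3.png

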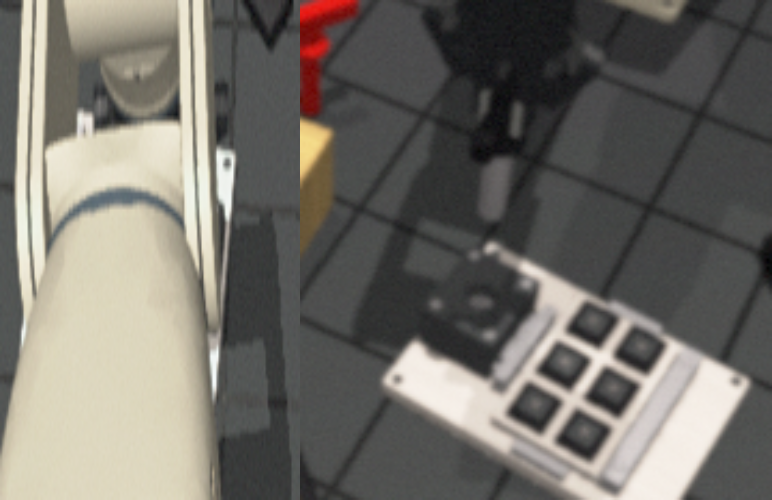

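The scene view shows the shank hanging above the clamp block, with the tip around (490,215) and the bore at (482,300). I project the expected key axis onto the picture to find the key's offset in the grip.

```bash
python3 - <<'E'
from h import *
g=load("scene3"); p=np.array([.5679,.0993,.3084])
c=cv2.resize(g["color"][180:280,340:420,::-1],None,fx=6,fy=6,interpolation=cv2.INTER_CUBIC)
for dz in(-.0354,-.06,-.09,-.1254):
    u,v=proj(g,p+[0,0,dz]); print(dz,u,v)
    cv2.circle(c,(int((u-340+.5)*6),int((v-180+.5)*6)),3,(0,0,255),-1)
# the bore rays
u,v=proj(g,[.569,.0998,.075]); print(u,v); cv2.circle(c,(int((u-340+.5)*6),int((v-180+.5)*6)),3,(0,255,0),-1)
cv2.imwrite("pics/t3z.png",c)
# shank pixels by row
gr=g["color"].astype(int).max(-1)
for r in range(212,244,2): print(r,gr[r,350:392].tolist())
E
```

```text
-0.0354 372.0913364830368 209.52221228562578
-0.06 371.0497486777515 217.24389879363832
-0.09 369.82782442051666 226.3024880004494
-0.1254 368.4500513461895 236.51644375641234
364.61721615754846 265.2708109242533
212 [48, 49, 45, 54, 53, 47, 48, 47, 44, 49, 43, 38, 23, 25, 24, 26, 25, 27, 27, 21, 20, 19, 20, 22, 27, 16, 20, 24, 23, 25, 30, 38, 44, 49, 48, 45, 39, 36, 39, 43, 53, 66]
214 [49, 50, 51, 46, 52, 48, 48, 53, 43, 48, 42, 31, 24, 15, 7, 15, 18, 24, 23, 15, 19, 18, 21, 20, 23, 22, 29, 26, 21, 31, 36, 43, 46, 49, 43, 37, 34, 36, 43, 47, 59, 70]
216 [53, 52, 47, 51, 51, 48, 52, 52, 50, 50, 47, 33, 25, 19, 16, 17, 23, 20, 29, 41, 53, 57, 57, 58, 60, 56, 51, 38, 39, 40, 32, 28, 39, 33, 35, 28, 34, 46, 50, 58, 70, 77]
218 [50, 52, 50, 52, 51, 52, 54, 49, 50, 47, 45, 47, 45, 36, 36, 32, 35, 42, 59, 85, 91, 95, 97, 96, 93, 85, 74, 61, 50, 46, 45, 44, 39, 35, 28, 29, 40, 38, 49, 61, 64, 73]
220 [47, 46, 49, 49, 49, 49, 51, 46, 46, 51, 54, 50, 50, 48, 52, 61, 73, 82, 91, 98, 98, 101, 104, 102, 98, 87, 68, 60, 51, 51, 44, 40, 29, 38, 42, 44, 50, 51, 51, 52, 49, 49]
222 [50, 52, 50, 48,
[... 1197 characters left out ...]
 78, 79]
236 [52, 49, 51, 50, 50, 54, 49, 51, 48, 51, 49, 48, 51, 61, 69, 82, 92, 94, 95, 97, 96, 92, 81, 66, 52, 49, 47, 51, 53, 53, 53, 52, 50, 53, 55, 67, 74, 81, 78, 81, 79, 77]
238 [49, 53, 47, 51, 49, 50, 52, 48, 49, 53, 52, 50, 49, 50, 56, 63, 74, 83, 85, 88, 84, 80, 64, 55, 46, 49, 52, 50, 48, 53, 50, 46, 47, 54, 61, 73, 76, 81, 79, 79, 82, 76]
240 [64, 60, 53, 57, 55, 50, 50, 49, 52, 50, 49, 49, 52, 50, 52, 52, 55, 52, 53, 48, 45, 41, 47, 51, 46, 51, 51, 51, 50, 53, 51, 52, 53, 59, 64, 72, 78, 77, 79, 80, 81, 79]
242 [79, 78, 74, 72, 73, 66, 65, 63, 59, 57, 55, 53, 51, 53, 50, 51, 46, 41, 37, 29, 32, 45, 51, 47, 54, 52, 52, 52, 50, 53, 50, 48, 53, 68, 72, 73, 77, 79, 80, 80, 82, 76]
```

View pics/t3z.png

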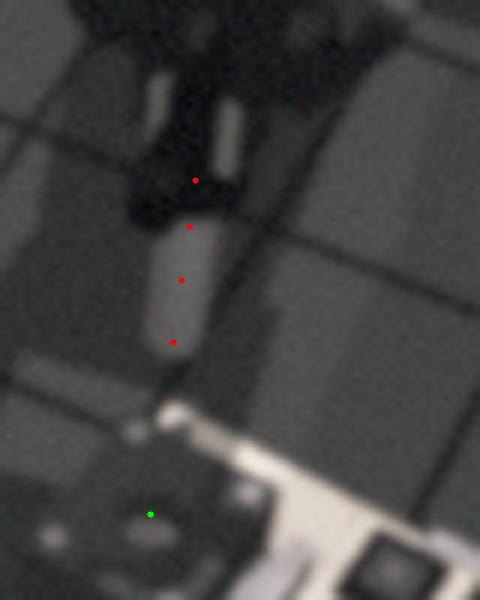

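```bash

python3 go.py .5697 .0998 .203
python3 -m creep '[0.1,0.002,0.01,0,1, 0.4,0.002,0.01,0,1, 0.6,0.002,0.01,0,1, 0.7,0.002,0.01,0,1, 0.7,0.002,0.01,0,1]'
python3 go.py .5697 .0998 .19
python3 - <<'E'
from rig import bot
from h import *
f=bot.grab_frame("scene");np.savez("scene4.npz",**f)
cv2.imwrite("pics/t4.png",cv2.resize(f["color"][215:300,325:405,::-1],None,fx=7,fy=7,interpolation=cv2.INTER_CUBIC))
E
```

```text
t 6.47 pos [0.5679 0.0993 0.3084] heading 93.44 j [  8.6  16.6  96.2   0.2  67.4 -84.9] F [-0.2  0.  -4.2] M [ 0.02  0.02 -0.01] open 0.017
shift/0.15 [0.703 0.    0.016]
time: 7.1
tool_pos: [0.5682, 0.0999, 0.2025]
orientation: [156.2, 89.6, 159.7]
ft_force: [0.3, -0.2, -3.0]
opening: 0.017
t 7.1 pos [0.5682 0.0999 0.2025] heading 93.44 j [  8.7  23.7 101.3   0.3  55.4 -84.9] F [ 0.3 -0.2 -3. ] M [ 0.04 -0.   -0.02] open 0.017
shift/0.15 [ 0.083 -0.002  0.011]
```

View pics/t4.png

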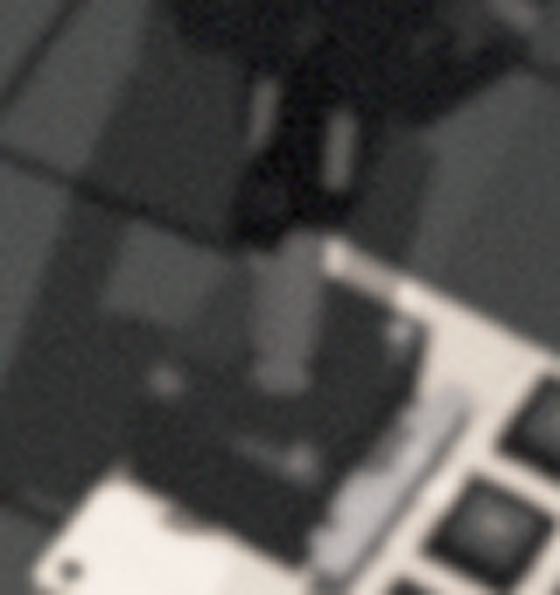

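The tip is just above the bore, at about (283,385). I check it against the projection before going in.

```bash
python3 - <<'E'
from h import *
g=load("scene4")
def P(X): u,v=proj(g,X); return round((u-325+.5)*7),round((v-215+.5)*7)
print("tip",P([.5676,.1003,.0771]),"bore",P([.569,.1003,.075]))
c=cv2.resize(g["color"][215:300,325:405,::-1],None,fx=7,fy=7,interpolation=cv2.INTER_CUBIC)
for r,z,col,ctr in((.0065,.0771,(0,0,255),(.5676,.1003)),(.011,.0806,(0,128,255),(.5676,.1003)),(.013,.075,(0,255,0),(.569,.1003))):
    pts=np.array([P([ctr[0]+r*np.cos(a),ctr[1]+r*np.sin(a),z]) for a in np.linspace(0,6.28,40)],np.int32)
    cv2.polylines(c,[pts],True,col,1)
cv2.imwrite("pics/t4b.png",c)
g=load("scene3")
c=cv2.resize(g["color"][215:300,325:405,::-1],None,fx=7,fy=7,interpolation=cv2.INTER_CUBIC)
pts=np.array([P([.569+.013*np.cos(a),.1003+.013*np.sin(a),.075]) for a in np.linspace(0,6.28,40)],np.int32)
cv2.polylines(c,[pts],True,(0,255,0),1)
cv2.imwrite("pics/t3b.png",c)
E
```

```text
tip (284, 349) bore (282, 356)
```

View pics/t4b.png

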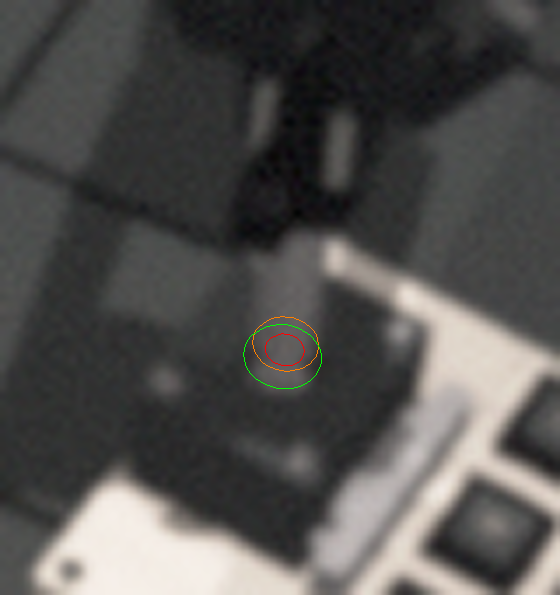

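View pics/t3b.png

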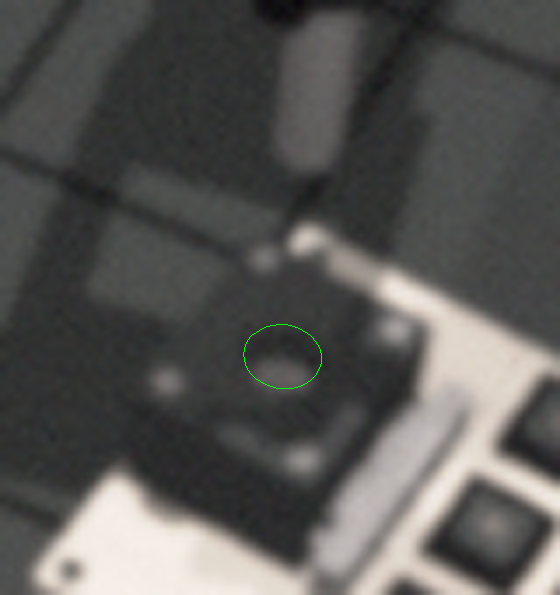

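The bright patch at (283,380) is the bore's lit inner wall. The projected tip falls inside the mouth circle, so I go in.

```bash

python3 -m creep '[0,-0.002,0.01,0,1, 0.04,-0.002,0.01,0,1, 0.08,-0.002,0.01,0,1, 0.11,-0.002,0.01,0,1, 0.11,-0.002,0.01,0,1]'
python3 go.py .5697 .0998 .175
```

```text
time: 7.78
tool_pos: [0.5701, 0.0998, 0.1866]
orientation: [151.9, 89.6, 155.3]
ft_force: [0.8, -0.4, -2.9]
opening: 0.017
t 7.78 pos [0.5701 0.0998 0.1866] heading 93.44 j [  8.6  25.  101.7   0.3  53.6 -85. ] F [ 0.8 -0.4 -2.9] M [-0.02 -0.04 -0.05] open 0.017
shift/0.15 [ 0.077 -0.    -0.002]
```

Free entry to 14 mm deep with no contact force. I continue to the socket mouth.

```bash

python3 -m creep '[0.02,0,0,0,1, 0.04,0,0,0,1, 0.055,0,0,0,1, 0.065,0,0,0,1]'
python3 go.py .5697 .0998 .175
python3 -m creep '[0.01,0,0,0,1, 0.02,0,0,0,1]'
python3 go.py .5697 .0998 .172
```

```text
time: 8.28
tool_pos: [0.57, 0.0998, 0.1766]
orientation: [152.4, 89.6, 155.9]
ft_force: [-0.2, 0.1, -2.9]
opening: 0.0171
t 8.28 pos [0.57   0.0998 0.1766] heading 93.44 j [  8.6  25.8 102.1   0.3  52.5 -85. ] F [-0.2  0.1 -2.9] M [-0.01 -0.    0.03] open 0.0171
shift/0.15 [ 0.011 -0.    -0.002]
time: 8.52
tool_pos: [0.5705, 0.1, 0.1744]
orientation: [145.6, 89.6, 149.0]
ft_force: [-2.4, 0.3, 10.3]
opening: 0.017
t 8.53 pos [0.5705 0.1    0.1744] heading 93.44 j [  8.7  26.  102.1   0.3  52.2 -85. ] F [-2.4  0.3 10.3] M [-0.02  0.59 -0.02] open 0.017
shift/0.15 [ 0.016 -0.001 -0.005]
```

Contact at TCP z of about 0.1755, as predicted: the nose is 3 mm in. I turn clockwise with a light press and watch for the drop.

```bash

python3 -m creep '[0.008,0,0,0.017,1, 0.008,0,0,0.034,1, 0.008,0,0,0.051,1, 0.008,0,0,0.068,1, 0.008,0,0,0.085,1, 0.008,0,0,0.102,1, 0.008,0,0,0.119,1, 0.008,0,0,0.136,1]'
python3 go.py .5697 .0998 .172
```

```text
time: 9.52
tool_pos: [0.5709, 0.1003, 0.1743]
orientation: [157.7, 89.7, 136.6]
ft_force: [-2.3, 0.7, 3.6]
opening: 0.0171
t 9.53 pos [0.5709 0.1003 0.1743] heading 68.86 j [  8.7  26.  102.1   0.3  52.1 -60.4] F [-2.3  0.7  3.6] M [0.26 0.39 0.03] open 0.0171
shift/0.15 [ 0.015 -0.006 -0.006]
```

```bash

python3 -m creep '[0.02,0,0,0.017,1, 0.02,0,0,0.034,1, 0.02,0,0,0.051,1, 0.02,0,0,0.068,1, 0.02,0,0,0.085,1]'
python3 go.py .5697 .0998 .172
```

```text
time: 10.15
tool_pos: [0.5705, 0.1002, 0.171]
orientation: [-178.0, 89.7, 145.4]
ft_force: [-0.6, -1.0, -3.9]
opening: 0.0171
t 10.15 pos [0.5705 0.1002 0.171 ] heading 53.46 j [  8.7  26.3 102.2   0.3  51.8 -45. ] F [-0.6 -1.  -3.9] M [-0.09  0.18 -0.01] open 0.0171
shift/0.15 [-0.007 -0.005 -0.003]
```

z fell to 0.171 with the press force gone, so the key has found the hexagon. Seating it to 16 mm (TCP about 0.1624).

```bash

python3 -m creep '[0.015,-0.003,-0.002,0,1, 0.03,-0.003,-0.002,0,1, 0.045,-0.003,-0.002,0,1, 0.058,-0.003,-0.002,0,1, 0.058,-0.003,-0.002,0,1]'
python3 go.py .570 .0999 .1615
```

```text
time: 10.78
tool_pos: [0.5701, 0.1001, 0.1624]
orientation: [-179.5, 89.7, 144.0]
ft_force: [-0.5, -0.5, -0.9]
opening: 0.0168
t 10.78 pos [0.5701 0.1001 0.1624] heading 53.47 j [  8.7  26.9 102.6   0.3  50.8 -45. ] F [-0.5 -0.5 -0.9] M [-0.05  0.06 -0.05] open 0.0168
shift/0.15 [ 0.006 -0.001  0.   ]
```

Seated at 0.1624, as predicted. Now the clockwise turn.

```bash

python3 -m creep '[0,0,0,0.03,1, 0,0,0,0.06,1, 0,0,0,0.09,1, 0,0,0,0.12,1, 0,0,0,0.15,1, 0,0,0,0.18,1, 0,0,0,0.21,1, 0,0,0,0.24,1]' 90
python3 go.py .570 .0999 .1624
```

```text
time: 11.78
tool_pos: [0.5695, 0.0996, 0.1624]
orientation: [-122.0, 89.6, 158.2]
ft_force: [-1.9, -1.3, 1.0]
opening: 0.0164
t 11.78 pos [0.5695 0.0996 0.1624] heading 10.14 j [  8.6  26.9 102.6   0.3  50.8  -1.7] F [-1.9 -1.3  1. ] M [-0.53  0.62  0.19] open 0.0164
shift/0.15 [-0.     0.004 -0.001]
```

```bash

python3 -m creep '[0,0.003,0,0.03,1, 0,0.003,0,0.06,1, 0,0.003,0,0.09,1, 0,0.003,0,0.11,1, 0,0.003,0,0.13,1, 0,0.003,0,0.145,1]' 
python3 go.py .570 .0999 .1624
```

```text
time: 12.52
tool_pos: [0.5691, 0.0994, 0.1624]
orientation: [-86.2, 89.5, 167.8]
ft_force: [-3.7, -1.5, 0.3]
opening: 0.0168
t 12.53 pos [0.5691 0.0994 0.1624] heading -16.01 j [  8.6  26.9 102.6   0.2  51.   24.5] F [-3.7 -1.5  0.3] M [-0.28  0.62  0.28] open 0.0168
shift/0.15 [-0.     0.005 -0.005]
```

```bash

python3 -m creep '[0,0.004,-0.004,0.02,1, 0,0.004,-0.004,0.04,1, 0,0.004,-0.004,0.04,1]' 
python3 go.py .570 .0999 .1624
python3 -m creep '[0,0,0,0.02,1, 0,0,0,0.04,1, 0,0,0,0.04,1]' 
python3 go.py .570 .0999 .1624

```

```text
time: 12.9
tool_pos: [0.5692, 0.0996, 0.1624]
orientation: [-73.5, 89.5, 173.4]
ft_force: [-3.4, -1.4, 1.0]
opening: 0.017
t 12.9 pos [0.5692 0.0996 0.1624] heading -23.13 j [  8.7  26.9 102.5   0.2  51.1  31.7] F [-3.4 -1.4  1. ] M [-0.31  0.75  0.33] open 0.017
shift/0.15 [-0.     0.004 -0.004]
time: 13.28
tool_pos: [0.5693, 0.0996, 0.1625]
orientation: [-64.6, 89.5, 175.2]
ft_force: [-0.8, -1.4, -0.8]
opening: 0.0167
t 13.28 pos [0.5693 0.0996 0.1625] heading -30.19 j [  8.7  26.9 102.5   0.2  51.1  38.8] F [-0.8 -1.4 -0.8] M [-0.42  0.23  0.51] open 0.0167
shift/0.15 [ 0.001  0.003 -0.004]
```

```bash

python3 -m creep '[0,0,0,0.02,1, 0,0,0,0.03,1, 0,0,0,0.03,1]' 
python3 go.py .570 .0999 .1624
python3 - <<'E'
from rig import bot
from h import *
f=bot.grab_frame("scene");np.savez("scene5.npz",**f)
cv2.imwrite("pics/t5.png",cv2.resize(f["color"][200:350,325:470,::-1],None,fx=4,fy=4,interpolation=cv2.INTER_CUBIC))
E
```

```text
time: 13.65
tool_pos: [0.5694, 0.0996, 0.1625]
orientation: [-56.5, 89.5, 178.0]
ft_force: [-0.2, -1.4, -1.1]
opening: 0.0167
t 13.65 pos [0.5694 0.0996 0.1625] heading -35.44 j [8.700e+00 2.690e+01 1.025e+02 1.000e-01 5.110e+01 4.410e+01] F [-0.2 -1.4 -1.1] M [-0.35  0.3   1.92] open 0.0167
shift/0.15 [ 0.001  0.002 -0.004]
```

View pics/t5.png

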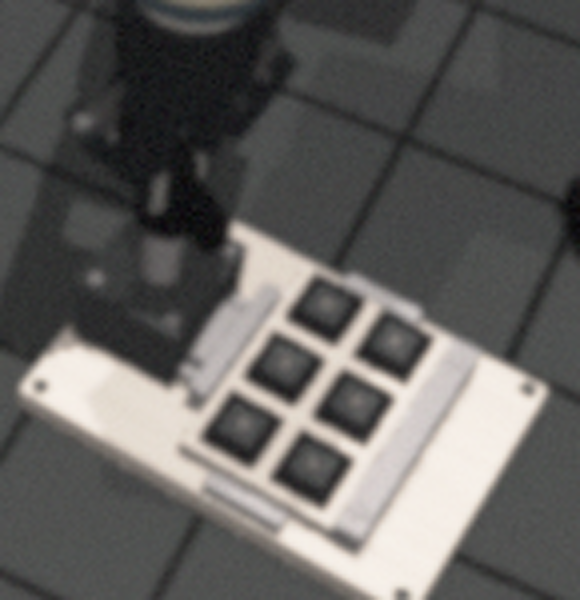

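Mz jumped to 1.9 Nm after 89 degrees of turn, which is the hard stop. In the picture the carrier lies against the rail at (415,440), and a gap has opened between block and jaw at (215,320). One more small nudge to confirm, then relax and draw out.

```bash

python3 -m creep '[0,0,0,0.01,1, 0,0,0,0.014,1, 0,0,0,0.014,1]' 
python3 go.py .570 .0999 .1624
```

```text
time: 14.08
tool_pos: [0.5692, 0.0994, 0.1627]
orientation: [-57.7, 89.5, 174.2]
ft_force: [-3.4, -3.1, 3.9]
opening: 0.0167
t 14.07 pos [0.5692 0.0994 0.1627] heading -38.1 j [  8.7  26.9 102.5   0.2  51.1  46.7] F [-3.4 -3.1  3.9] M [-0.48  0.81 -0.04] open 0.0167
shift/0.15 [ 0.002  0.002 -0.006]
```

```bash

python3 -m creep '[0,0.002,-0.004,0.01,1, 0,0.002,-0.004,0.02,1, 0,0.002,-0.004,0.02,1]' 110
python3 go.py .570 .0999 .1624
python3 - <<'E'
from rig import bot
from h import *
f=bot.grab_frame("scene");np.savez("scene6.npz",**f)
a=np.load("scene4.npz")["color"]
s=lambda c,:cv2.resize(c[205:350,325:470,::-1],(400,400),interpolation=cv2.INTER_CUBIC)
cv2.imwrite("pics/t6.png",np.hstack([s(a),s(f["color"])]))
E
```

```text
time: 14.45
tool_pos: [0.5694, 0.0996, 0.1628]
orientation: [-52.3, 89.4, 175.9]
ft_force: [-4.6, -3.1, 4.3]
opening: 0.0164
t 14.45 pos [0.5694 0.0996 0.1628] heading -41.81 j [  8.7  27.  102.4   0.2  51.2  50.4] F [-4.6 -3.1  4.3] M [-0.73  1.14  0.15] open 0.0164
shift/0.15 [ 0.002  0.002 -0.004]
```

View pics/t6.png

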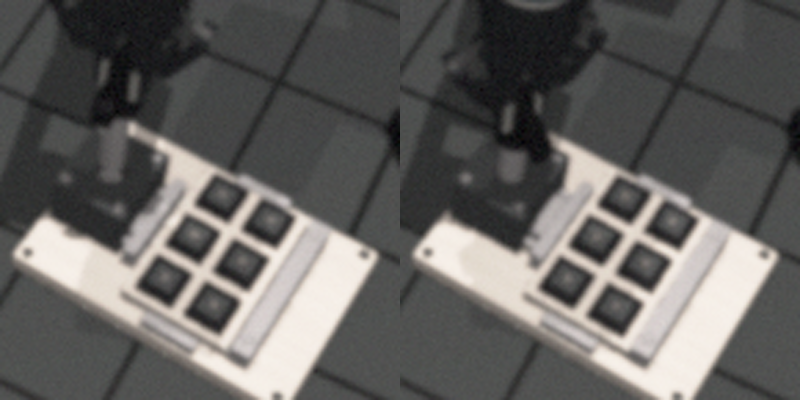

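The readings past the stop disagree: Mz fell back to about 0 while the heading went on to 95 degrees, so the bar may have slipped in the pads. I measure jaw and carrier travel from a rectified view in the nest frame.

```bash
python3 - <<'E'
from h import *
yaw=np.radians(-5.6); c,s=np.cos(yaw),np.sin(yaw); Rn=np.array([[c,-s],[s,c]])
bore=np.array([.569,.1003]); org=bore-Rn@[0,-.09]
out=[]
S=4 # px per mm
for n in("scene4","scene5","scene6"):
    g=load(n)
    xs=np.arange(-60,60,1/S); ys=np.arange(-60,90,1/S)
    X,Y=np.meshgrid(xs,ys); 
    W=np.stack([X,Y],-1)/1000@Rn.T+org; W=np.concatenate([W,np.full(X.shape+(1,),.042)],-1)
    p=W@g["R"].T+g["t"]; u=(g["fx"]*p[...,0]/p[...,2]+g["cx"]).astype(np.float32); v=(g["fy"]*p[...,1]/p[...,2]+g["cy"]).astype(np.float32)
    im=cv2.remap(g["color"],u,v,cv2.INTER_CUBIC); out.append(im)
    np.save("rect_"+n,im)
vis=np.hstack([cv2.resize(o,(260,325))[:,:,::-1] for o in out]); cv2.imwrite("pics/rect.png",vis)
a=cv2.cvtColor(out[0],cv2.COLOR_RGB2GRAY).astype(np.float32)
for k in(1,2):
    b=cv2.cvtColor(out[k],cv2.COLOR_RGB2GRAY).astype(np.float32)
    # modules motion: y 0..45 mm region ; jaw: y -52..-38, x 5..40 ; rail y 55..80 ; 
    for nm,(x0,x1,y0,y1) in dict(mod=(-50,50,-30,38),jaw=(-40,-15,-50,-36),jaw2=(-40,20,-48,-38),rail=(-50,50,56,75)).items():
        t=a[(y0+60)*S:(y1+60)*S,(x0+60)*S:(x1+60)*S]
        sr=b[max(0,(y0+60-8)*S):(y1+60+14)*S,(x0+60-5)*S:(x1+60+5)*S]
        r=cv2.matchTemplate(sr,t,cv2.TM_CCOEFF_NORMED);_,m,_,l=cv2.minMaxLoc(r); print(k,nm,"dx",l[0]/S-5,"dy",l[1]/S-8,round(m,3))
E
```

```text
1 mod dx 0.0 dy 2.75 0.995
1 jaw dx -5.0 dy -1.75 0.715
1 jaw2 dx -1.75 dy 5.5 0.543
1 rail dx 0.5 dy 3.0 0.981
2 mod dx 0.0 dy 2.75 0.995
2 jaw dx -5.0 dy -1.75 0.719
2 jaw2 dx -1.25 dy 5.5 0.54
2 rail dx 0.5 dy 3.0 0.981
```

View pics/rect.png

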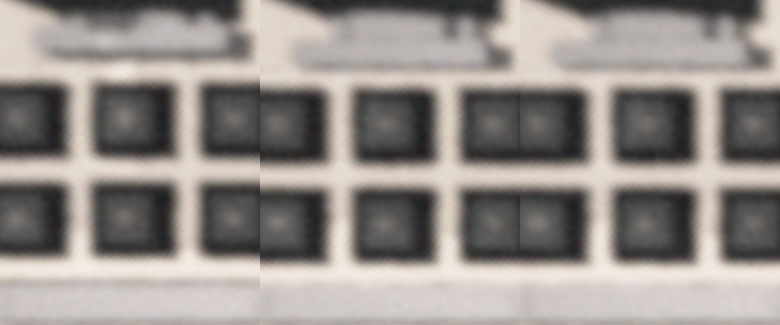

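Carrier moved +2.75 mm and the jaw front about +5.5 mm. Nothing changed between the last two pictures, so the stop had been reached. I overlay the bar at candidate angles to see whether it slipped in the grip.

```bash
python3 - <<'E'
from h import *
tiles=[]
for n,pos,ths in(("scene5",[.5694,.0996,.1625],[54.6]),("scene6",[.5694,.0996,.1628],[48.2,56.2])):
    g=load(n); o=(335,195); S=8
    c=cv2.resize(g["color"][195:265,335:395,::-1],None,fx=S,fy=S,interpolation=cv2.INTER_CUBIC)
    c=np.clip(c.astype(float)*2.2,0,255).astype(np.uint8)
    c0=c.copy()
    oz=.1275
    for th,col in zip(ths,[(0,0,255),(0,255,0)]):
        a=np.radians(th); ex=np.array([np.cos(a),np.sin(a),0]); ey=np.array([-np.sin(a),np.cos(a),0])
        b=np.array([pos[0],pos[1],oz])
        pts=[]
        for x in(-.05,.05):
            for y in(-.009,.009):
                for z in(.023,.049):
                    u,v=proj(g,b+ex*x+ey*y+np.array([0,0,z])); pts.append([(u-o[0]+.5)*S,(v-o[1]+.5)*S])
        P=np.array(pts,np.int32)
        for i in range(8):
            for j in range(i):
                if bin(i^j).count("1")==1: cv2.line(c,tuple(map(int,P[i])),tuple(map(int,P[j])),col,1)
    tiles+=[c] if n=="scene5" else [c]
    if n=="scene6": cv2.imwrite("pics/bar6raw.png",c0)
v=np.hstack(tiles); cv2.imwrite("pics/bar.png",cv2.resize(v,(800,int(v.shape[0]*800/v.shape[1]))))
E
```

```text
(no output)
```

View pics/bar.png

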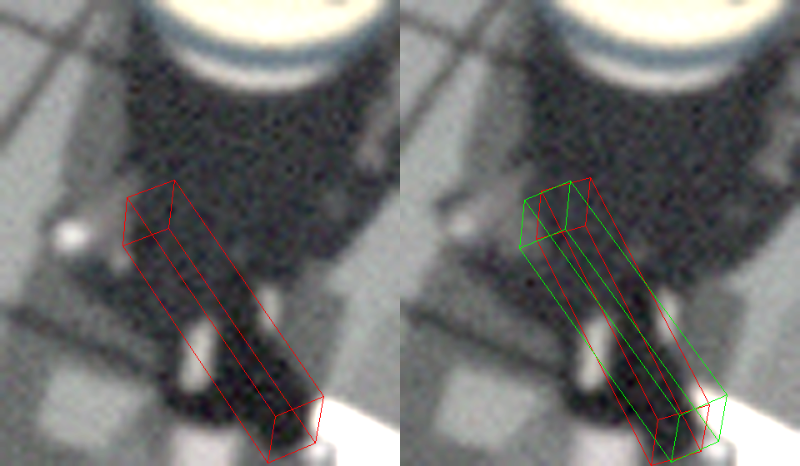

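View pics/bar6raw.png

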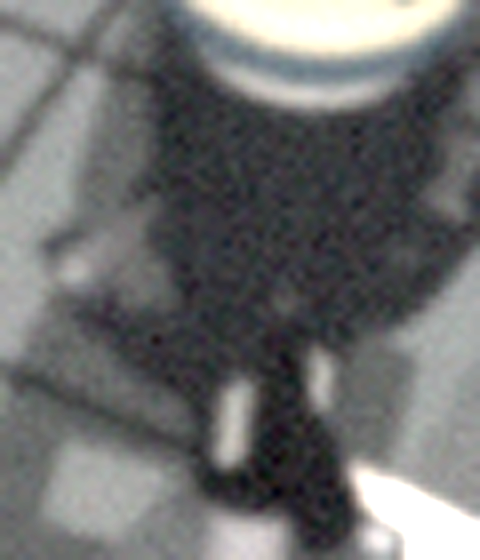

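The bar seems to follow the gripper within a few degrees, so the picture doesn't settle it. I probe with single small rows and read the moment at each.

```bash

python3 -m creep '[0,0,0,0.015,1]' 110 >/dev/null; python3 go.py
python3 -m creep '[0,0,0,0.015,1]' >/dev/null; python3 go.py
python3 -m creep '[0,0,0,0.015,1]' >/dev/null; python3 go.py
```

```text
t 14.62 pos [0.5691 0.0996 0.1628] heading -44.65 j [  8.7  26.9 102.5   0.2  51.2  53.2] F [-4.8 -2.7  3.7] M [-0.52  0.98 -0.  ] open 0.0165
t 14.75 pos [0.5689 0.0996 0.1628] heading -47.53 j [  8.7  26.9 102.5   0.2  51.3  56.1] F [-4.9 -1.9  3.3] M [-0.51  0.88  0.27] open 0.0162
t 14.88 pos [0.5688 0.0997 0.1628] heading -50.4 j [  8.7  26.9 102.5   0.2  51.3  59. ] F [-3.5 -2.2  3.3] M [-0.48  0.77  0.27] open 0.0165
```

```bash
python3 - <<'E'
from rig import bot
from h import *
f=bot.grab_frame("scene");np.savez("scene7.npz",**f)
t=bot.grab_frame("top");np.savez("top7.npz",**t)
tiles=[]
for n,pos,ths in(("scene5",[.5694,.0996,.1625],[54.6]),("scene7",[.5688,.0997,.1628],[39.6,57])):
    g=load(n); o=(335,195); S=8
    c=cv2.resize(g["color"][195:275,335:395,::-1],None,fx=S,fy=S,interpolation=cv2.INTER_CUBIC)
    c=np.clip(c.astype(float)*2.2,0,255).astype(np.uint8)
    tiles.append(c.copy())
    for th,col in zip(ths,[(0,0,255),(0,255,0)]):
        a=np.radians(th); ex=np.array([np.cos(a),np.sin(a),0]); ey=np.array([-np.sin(a),np.cos(a),0])
        b=np.array([pos[0],pos[1],.1275]); pts=[]
        for x in(-.05,.05):
            for y in(-.009,.009):
                for z in(.023,.049):
                    u,v=proj(g,b+ex*x+ey*y+np.array([0,0,z])); pts.append([(u-o[0]+.5)*S,(v-o[1]+.5)*S])
        P=np.array(pts,np.int32)
        for i in range(8):
            for j in range(i):
                if bin(i^j).count("1")==1: cv2.line(c,tuple(map(int,P[i])),tuple(map(int,P[j])),col,1)
    if n=="scene7":tiles.append(c)
v=np.hstack(tiles); cv2.imwrite("pics/bar7.png",cv2.resize(v,(800,int(v.shape[0]*800/v.shape[1]))))
E
```

```text
(no output)
```

View pics/bar7.png

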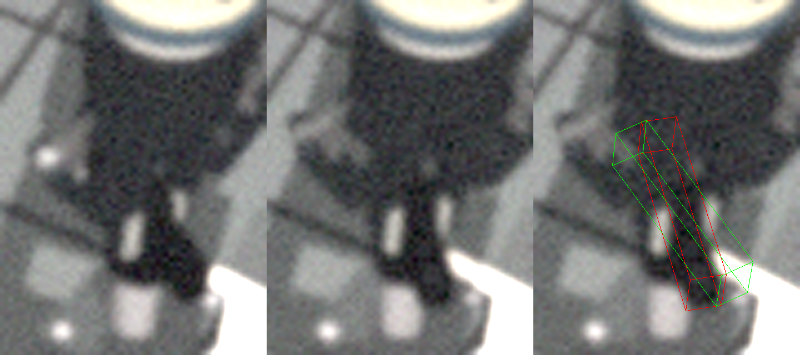

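The bar clearly follows the gripper, at 39.6 degrees, so the key has turned on in the socket with little torque. I check whether the jaw and carrier changed between pictures 5 and 7.

```bash
cat > rect.py <<'E'
from h import *
S=4
yaw=np.radians(-5.6); c,s=np.cos(yaw),np.sin(yaw); Rn=np.array([[c,-s],[s,c]])
org=np.array([.569,.1003])-Rn@[0,-.09]
def rect(n,z=.042,x=(-70,70),y=(-70,80)):
    g=load(n); X,Y=np.meshgrid(np.arange(*x,1/S),np.arange(*y,1/S))
    W=np.stack([X,Y],-1)/1000@Rn.T+org; W=np.concatenate([W,np.full(X.shape+(1,),z)],-1)
    p=W@g["R"].T+g["t"]; u=(g["fx"]*p[...,0]/p[...,2]+g["cx"]).astype(np.float32); v=(g["fy"]*p[...,1]/p[...,2]+g["cy"]).astype(np.float32)
    return cv2.remap(g["color"],u,v,cv2.INTER_CUBIC)
E
python3 - <<'E'
from rect import *
A=[rect(n,x=(-60,20),y=(-70,-10)) for n in("scene0","scene5","scene6","scene7")]
v=np.vstack([np.hstack(A[:2]),np.hstack(A[2:])])[:,:,::-1]; cv2.imwrite("pics/jaw.png",cv2.resize(v,(800,600)))
G=[cv2.cvtColor(a,cv2.COLOR_RGB2GRAY).astype(float) for a in A]
for i in(0,2,3): print(i,"mean abs diff to 5:",np.abs(G[i]-G[1])[60:,:200].mean().round(2))
E
```

```text
0 mean abs diff to 5: 22.79
2 mean abs diff to 5: 1.31
3 mean abs diff to 5: 1.42
```

View pics/jaw.png

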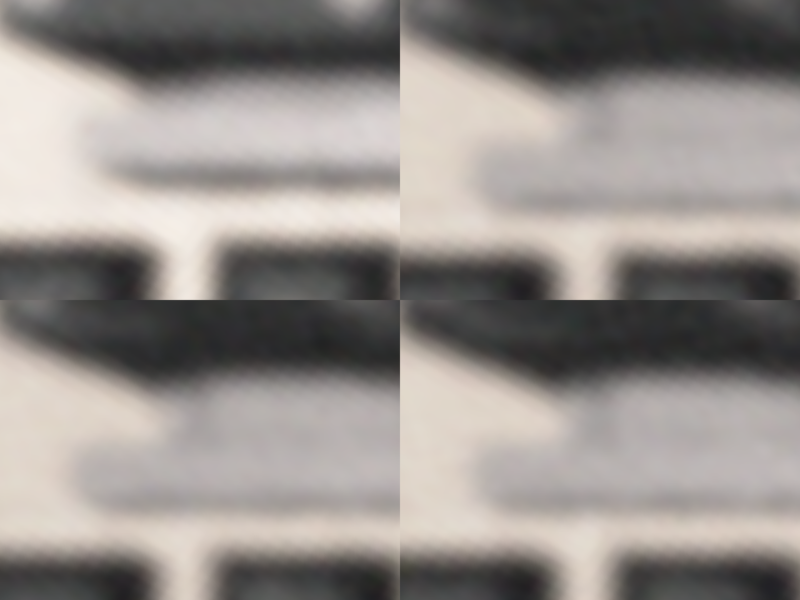

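The jaw and carrier are unchanged since picture 5, and the jaw gap is closed. To confirm the spindle is on its stop I keep probing clockwise, which is safe for the clamp, and watch the moment.

```bash

python3 -m creep '[0,0,0,0.025,1, 0,0,0,0.05,1]' >/dev/null; python3 go.py
python3 -m creep '[0,0,0,0.025,1, 0,0,0,0.05,1]' >/dev/null; python3 go.py
```

```text
t 15.22 pos [0.5687 0.0998 0.1625] heading -59.49 j [  8.7  27.  102.5   0.2  51.2  68. ] F [-3.1 -0.7 -0.6] M [-0.31  0.48  0.01] open 0.0163
t 15.47 pos [0.5695 0.1003 0.1625] heading -68.67 j [  8.7  27.  102.4   0.3  51.1  77.2] F [ 2.5  1.2 -0.3] M [-0.14  0.23 -0.05] open 0.0167
```

```bash

python3 -m creep '[0,0,0,0.025,1, 0,0,0,0.05,1]' >/dev/null; python3 go.py
python3 -m creep '[0,0,0,0.025,1, 0,0,0,0.04,1]' >/dev/null; python3 go.py
python3 -m creep '[0,0,0,0.02,1]' >/dev/null; python3 go.py
python3 -m creep '[0,0,0,0.02,1]' >/dev/null; python3 go.py
```

```text
t 15.72 pos [0.5706 0.1008 0.1626] heading -77.84 j [  8.7  27.  102.4   0.4  51.   86.3] F [ 0.2  1.  -3.3] M [ 0.03 -0.04  0.1 ] open 0.0166
t 15.97 pos [0.5721 0.101  0.1629] heading -85.02 j [  8.7  27.  102.3   0.3  50.9  93.5] F [ 0.8 -1.1  0.6] M [-0.23 -0.29  1.2 ] open 0.0164
t 16.1 pos [0.5732 0.1012 0.1629] heading -88.53 j [  8.7  27.  102.3   0.3  50.8  97.1] F [-1.9 -0.6 -1.1] M [-0.41  0.3   1.77] open 0.0166
t 16.23 pos [0.5735 0.1012 0.1629] heading -91.96 j [  8.8  27.1 102.2   0.2  50.7 100.6] F [-3.4 -2.6  2. ] M [-0.52  0.92  1.86] open 0.0162
```

Torque rose again to 1.86 Nm about 60 degrees after the first stop. So the key had skipped one flat at about 2 Nm, and the spindle is on its hard stop. I turn back into the free-play zone (about -77), recentre, and draw out.

```bash

python3 go.py .570 .1003 .1626 -77
python3 -m creep '[0,-0.001,0.012,-0.04,1, 0,-0.002,0.023,-0.08,1, 0,-0.002,0.023,-0.08,1]' >/dev/null; python3 go.py .570 .1003 .1626 -77
python3 - <<'E'
from rig import bot
from h import *
f=bot.grab_frame("scene");np.savez("scene8.npz",**f)
from rect import *
G=[cv2.cvtColor(rect(n,x=(-60,20),y=(-70,-10)),cv2.COLOR_RGB2GRAY).astype(float) for n in("scene5","scene8")]
print(np.abs(G[0]-G[1])[60:,:200].mean())
E
```

```text
t 16.23 pos [0.5735 0.1012 0.1629] heading -91.96 j [  8.8  27.1 102.2   0.2  50.7 100.6] F [-3.4 -2.6  2. ] M [-0.52  0.92  1.86] open 0.0162
shift/0.15 [0.002 0.007 0.023]
turn/180 -0.0831
t 16.6 pos [0.5714 0.102  0.163 ] heading -77.62 j [  8.9  26.8 102.6   0.2  50.4  86.4] F [ 1.7  0.7 -1.5] M [ 0.02 -0.67  0.3 ] open 0.0164
shift/0.15 [0.003 0.009 0.011]
turn/180 -0.0035
5.650611111111111
```

```bash
python3 - <<'E'
from rect import *
A=[rect(n,x=(-60,20),y=(-70,-10)) for n in("scene5","scene8")]
cv2.imwrite("pics/jaw8.png",cv2.resize(np.hstack(A)[:,:,::-1],(800,300)))
S=4
a,b=[cv2.cvtColor(rect(n),cv2.COLOR_RGB2GRAY).astype(np.float32) for n in("scene5","scene8")]
for nm,(x0,x1,y0,y1) in dict(mod=(-50,50,-26,40),jaw=(-50,-15,-50,-30)).items():
    t=a[(y0+70)*S:(y1+70)*S,(x0+70)*S:(x1+70)*S]; sr=b[(y0+60)*S:(y1+80)*S,(x0+65)*S:(x1+75)*S]
    r=cv2.matchTemplate(sr,t,cv2.TM_CCOEFF_NORMED);_,m,_,l=cv2.minMaxLoc(r); print(nm,l[0]/S-5,l[1]/S-10,m)
E
```

```text
mod 0.0 0.0 0.9991976618766785
jaw -0.25 1.0 0.8954313397407532
```

View pics/jaw8.png

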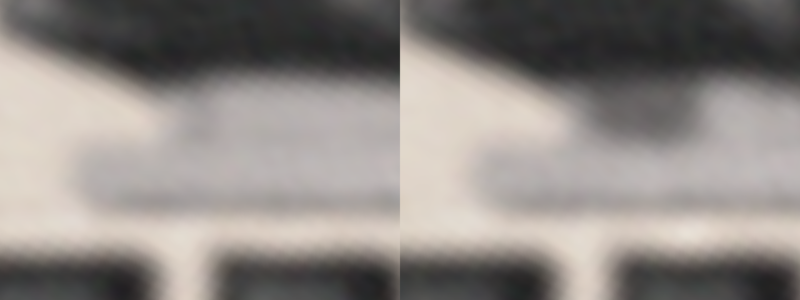

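That is only the bar's shadow; jaw and carrier have not moved. Drawing the key out.

```bash

python3 -m creep '[-0.02,0.009,0.011,0,1, -0.06,0.009,0.011,0,1, -0.11,0.009,0.011,0,1, -0.16,0.009,0.011,0,1]' >/dev/null; python3 go.py .570 .1000 .31
python3 -m creep '[-0.1,0,0,0,1, -0.3,0,0,0,1, -0.6,0,0,0,1, -0.85,0,0,0,1, -0.85,0,0,0,1]' >/dev/null; python3 go.py .570 .1 .31
python3 - <<'E'
from rig import bot
from h import *
f=bot.grab_frame("scene");np.savez("scene9.npz",**f)
cv2.imwrite("pics/t9.png",cv2.resize(f["color"][160:350,300:470,::-1],None,fx=3,fy=3,interpolation=cv2.INTER_CUBIC))
E
```

```text
t 17.15 pos [0.5698 0.1001 0.1876] heading -77.72 j [  8.7  24.7 102.    0.2  53.1  86.3] F [-0.3 -0.  -3.9] M [-0.19 -0.02  0.32] open 0.0148
shift/0.15 [-0.816 -0.001 -0.003]
t 17.77 pos [0.5714 0.1    0.3192] heading -77.73 j [ 8.7 16.  95.6  0.2 67.8 86.4] F [ 0.3 -0.1 -3.6] M [-0.01 -0.01  0.02] open 0.0149
shift/0.15 [ 0.062 -0.002  0.01 ]
```

View pics/t9.png

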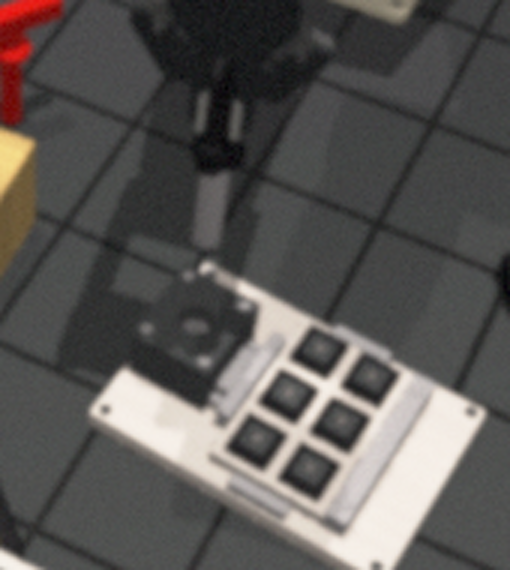

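The key is out and hangs straight, shank at (212,205), and the clamp stays shut. Now I locate the free hole from picture 2.

```bash
python3 - <<'E'
from h import *
def ov(n,u0,v0,S=8,w=60,h=50):
    g=load(n); c=cv2.resize(g["color"][v0:v0+h,u0:u0+w,::-1],None,fx=S,fy=S,interpolation=cv2.INTER_CUBIC)
    for (x,y),col in(((.542,-.2119),(0,0,255)),((.544,-.2107),(0,255,0))):
        P=[]
        for a in np.linspace(0,6.3,50):
            u,v=proj(g,[x+.013*np.cos(a),y+.013*np.sin(a),.105]); P.append([(u-u0+.5)*S,(v-v0+.5)*S])
        cv2.polylines(c,[np.array(P,np.int32)],True,col,1)
    return c
a=ov("scene2",230,180)
cv2.imwrite("pics/hole.png",a)
# shank offset now
g=load("scene9"); gr=g["color"].astype(int).max(-1)
p=np.array([.5714,.1,.3192])
for dz in(-.06,-.09,-.1254): print(dz,np.round(proj(g,p+[0,0,dz]),1))
for r in range(216,248,3): print(r,gr[r,356:386].tolist())
E
python3 go.py .570 .1 .31
```

```text
-0.06 [371.1 215.1]
-0.09 [369.9 224.3]
-0.1254 [368.5 234.7]
216 [54, 53, 46, 48, 49, 50, 51, 47, 45, 32, 31, 21, 25, 27, 28, 29, 28, 35, 45, 45, 40, 32, 34, 38, 35, 34, 40, 34, 31, 30]
219 [46, 51, 48, 48, 51, 51, 50, 48, 54, 57, 67, 78, 87, 87, 80, 89, 97, 98, 100, 90, 76, 57, 51, 49, 49, 43, 35, 31, 31, 38]
222 [51, 51, 52, 53, 51, 53, 51, 48, 52, 60, 77, 91, 96, 99, 98, 102, 101, 101, 97, 84, 69, 56, 48, 42, 37, 32, 33, 41, 50, 51]
225 [46, 54, 52, 51, 51, 49, 46, 49, 55, 65, 85, 93, 99, 97, 98, 106, 101, 103, 90, 75, 60, 51, 40, 36, 28, 37, 46, 51, 51, 60]
228 [49, 51, 47, 49, 52, 50, 51, 51, 59, 72, 90, 95, 93, 99, 101, 100, 100, 98, 89, 66, 44, 42, 34, 43, 49, 47, 49, 58, 66, 71]
231 [51, 52, 53, 51, 50, 50, 50, 53, 59, 82, 93, 98, 100, 99, 100, 96, 102, 93, 76, 50, 36, 31, 43, 51, 51, 48, 50, 49, 53, 54]
234 [50, 46, 49, 56, 49, 51, 49, 55, 66, 79, 91, 95, 98, 99, 102, 103, 95, 85, 67, 48, 45, 48, 51, 49, 47, 47, 54, 51, 53, 62]
237 [53, 53, 50, 47, 47, 53, 53, 55, 71, 89, 94, 93, 97, 100, 99, 101, 94, 77, 63, 51, 49, 47, 51, 53, 50, 50, 51, 52, 58, 68]
240 [53, 47, 55, 50, 52, 48, 51, 59, 72, 81, 83, 93, 96, 97, 102, 91, 84, 72, 60, 55, 50, 52, 51, 51, 50, 49, 51, 58, 67, 69]
243 [83, 77, 76, 72, 74, 70, 68, 64, 60, 59, 60, 57, 60, 65, 57, 63, 57, 54, 50, 51, 52, 51, 51, 51, 51, 48, 55, 63, 72, 78]
246 [78, 80, 77, 80, 80, 77, 78, 75, 73, 61, 54, 74, 87, 92, 86, 78, 69, 62, 54, 51, 48, 50, 48, 51, 50, 55, 67, 74, 77, 80]
t 17.82 pos [0.57   0.0998 0.3167] heading -77.73 j [ 8.7 16.1 95.8  0.2 67.8 86.4] F [ 0.4 -0.3 -4.4] M [ 0.05  0.02 -0.  ] open 0.0147
shift/0.15 [ 0.044 -0.001  0.   ]
```

View pics/hole.png

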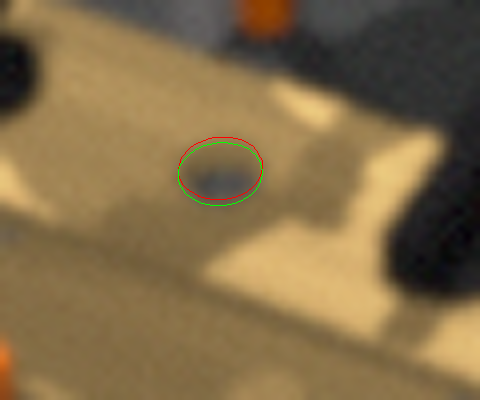

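The tip now sits about 4.5 px lower than projected: the key may have slipped down in the grip while being drawn (opening 14.8 mm). I take a closer look.

```bash
python3 - <<'E'
from h import *
from rig import bot
f=bot.grab_frame("scene");np.savez("scene10.npz",**f)
s=bot.get_state(); print(s["tool_pos"],s["opening"])
tiles=[]
for n,p,th in(("scene3",[.5679,.0993,.3084],3.4),("scene10",s["tool_pos"],12.3)):
    g=load(n); S=8; o=(345,180)
    c=cv2.resize(g["color"][180:250,345:395,::-1],None,fx=S,fy=S,interpolation=cv2.INTER_CUBIC)
    c=np.clip(c.astype(float)*2.2,0,255).astype(np.uint8); d=c.copy()
    a=np.radians(th); ex=np.array([np.cos(a),np.sin(a),0]); ey=np.array([-np.sin(a),np.cos(a),0]); b=np.array(p)-[0,0,.0354]; 
    def q(X): u,v=proj(g,X); return [(u-o[0]+.5)*S,(v-o[1]+.5)*S]
    P=np.array([q(b+ex*x+ey*y+np.array([0,0,z])) for x in(-.05,.05) for y in(-.009,.009) for z in(.023,.049)],np.int32)
    for i in range(8):
        for j in range(i):
            if bin(i^j).count("1")==1: cv2.line(c,tuple(map(int,P[i])),tuple(map(int,P[j])),(0,0,255),1)
    for z,r in((0,.019),(.008,.019),(-.09,.0065)):
        cv2.polylines(c,[np.array([q(b+[r*np.cos(t),r*np.sin(t),z]) for t in np.linspace(0,6.3,40)],np.int32)],True,(0,255,0),1)
    tiles+=[d,c]
v=np.hstack(tiles);cv2.imwrite("pics/slip.png",cv2.resize(v,(800,int(v.shape[0]*800/v.shape[1]))))
E
```

```text
[0.56910161 0.09967333 0.31487708] 0.01497964476351128
```

View pics/slip.png

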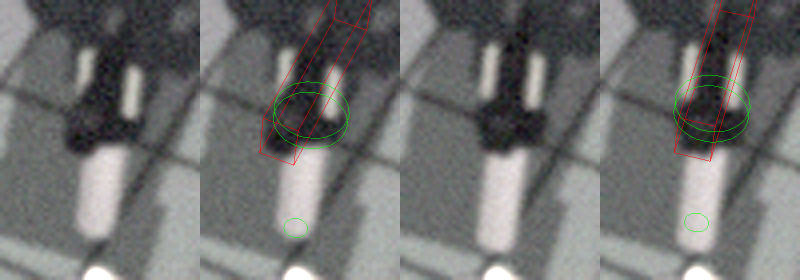

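The key hangs about 10 mm lower in the grip but is upright and firmly held, with about 20 mm of overlap left. Back to the stand, turning the bar to heading -86.7 on the way.

```bash
python3 - <<'E'
from h import *
for n,p in(("scene3",[.5679,.0993,.3084]),("scene10",[.5691,.0997,.3149])):
    g=load(n); gr=g["color"].astype(float).max(-1)
    u,v=proj(g,np.array(p)-[0,0,.1254]); print(n,u,v,[int(gr[r,int(round(u))-1:int(round(u))+2].mean()) for r in range(int(v)-2,int(v)+10)])
E
python3 go.py .543 -.2115 .325 -86.7
python3 -m creep '[-0.07,-0.2,0,0,1, -0.07,-0.5,0,0,1, -0.07,-0.8,0,0,1, -0.07,-1,0,0,1, -0.07,-1,0,0,1]'>/dev/null
python3 go.py .543 -.2115 .325 -86.7
```

```text
scene3 368.4500513461895 236.51644375641234 [95, 92, 95, 92, 85, 67, 51, 39, 35, 35, 40, 51]
scene10 368.6271670256887 235.1290319753275 [98, 99, 98, 97, 97, 98, 97, 98, 95, 83, 57, 48]
t 17.88 pos [0.5691 0.0997 0.3149] heading -77.74 j [ 8.7 16.2 95.9  0.2 67.8 86.4] F [ 0.5 -0.4 -2.9] M [ 0.03  0.01 -0.01] open 0.015
shift/0.15 [-0.074  1.99   0.611]
turn/180 0.0498
t 18.5 pos [0.5357 0.2477 0.3234] heading -77.57 j [2.360e+01 1.690e+01 9.370e+01 1.000e-01 6.940e+01 1.011e+02] F [ 0.7 -0.9 -2.7] M [ 0.01 -0.1   0.03] open 0.0146
shift/0.15 [-0.015  3.     0.611]
turn/180 0.0507
```

I typed the wrong y sign; the key only swung away at safe height and nothing was touched. Going back the right way.

```bash

python3 -m creep '[-0.01,0.15,0.03,0,1, -0.01,0.4,0.08,0,1, -0.01,0.65,0.12,0,1, -0.01,0.9,0.17,0,1, -0.01,1,0.2,0,1, -0.01,1,0.2,0,1]'>/dev/null
python3 go.py .543 -.2115 .325 -86.7
python3 -m creep '[0,0.25,0.05,0,1, 0,0.5,0.1,0,1, 0,0.75,0.15,0,1, 0,1,0.2,0,1]'>/dev/null
python3 go.py .543 -.2115 .325 -86.7
```

```text
t 19.25 pos [0.5382 0.0928 0.3243] heading -77.74 j [ 8.5 12.9 99.   0.1 68.2 86.2] F [ 0.5  0.2 -3.6] M [ 0.04 -0.03  0.03] open 0.0147
shift/0.15 [-0.008  1.989  0.399]
turn/180 0.0498
t 19.75 pos [ 0.5407 -0.0607  0.3238] heading -77.7 j [-7.7 12.8 99.3  0.1 68.2 70. ] F [ 1.6  0.2 -3. ] M [ 0.03 -0.04 -0.03] open 0.0145
shift/0.15 [-0.01   0.986  0.199]
turn/180 0.05
```

```bash

python3 -m creep '[-0.01,0.25,0.05,0.01,1, -0.01,0.5,0.1,0.02,1, -0.01,0.75,0.15,0.035,1, -0.01,0.95,0.19,0.05,1, -0.01,0.986,0.199,0.05,1, -0.01,0.986,0.199,0.05,1]'>/dev/null
python3 - <<'E'
from rig import bot
from h import *
f=bot.grab_frame("scene");np.savez("scene11.npz",**f)
p=bot.get_state()["tool_pos"]
u,v=proj(f,p-[0,0,.1254]); print(u,v)
gr=f["color"].astype(int).max(-1)
c=cv2.resize(f["color"][120:240,200:330,::-1],None,fx=5,fy=5,interpolation=cv2.INTER_CUBIC)
c=np.clip(c.astype(float)*1.5,0,255).astype(np.uint8)
for dz in(-.06,-.09,-.1254,-.14):
    a,b=proj(f,p+[0,0,dz]); cv2.circle(c,(int((a-200+.5)*5),int((b-120+.5)*5)),2,(0,0,255),-1)
P=[]
for a in np.linspace(0,6.3,50):
    x,y=proj(f,[.543+.013*np.cos(a),-.2115+.013*np.sin(a),.105]); P.append([(x-200+.5)*5,(y-120+.5)*5])
cv2.polylines(c,[np.array(P,np.int32)],True,(0,255,0),1)
cv2.imwrite("pics/t11.png",c)
E
python3 go.py .543 -.2115 .325 -86.7
```

```text
254.02591609169173 174.10418554579624
t 20.55 pos [ 0.543  -0.2105  0.3248] heading -86.65 j [-22.4  16.2  94.5   0.1  69.5  64.2] F [-0.6  0.2 -3.8] M [ 0.02  0.04 -0.01] open 0.0149
shift/0.15 [-0.001  0.006  0.001]
turn/180 0.0003
```

View pics/t11.png

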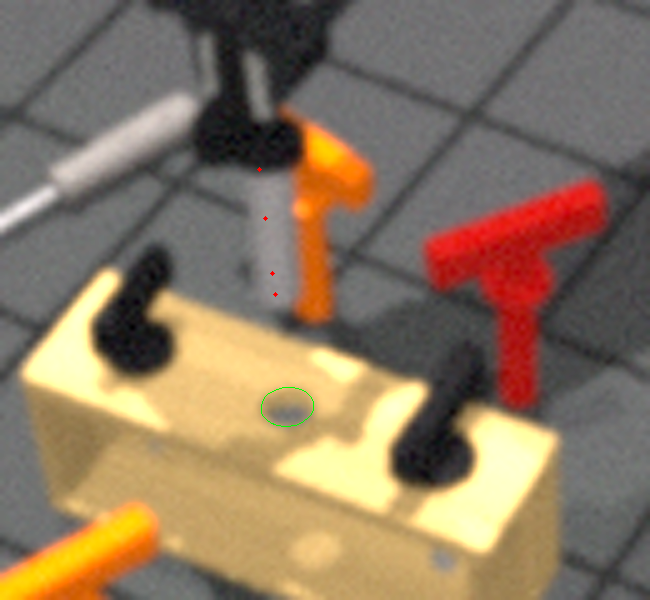

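```bash
python3 - <<'E'
from h import *
f=load("scene11"); c=f["color"].astype(int)
p=np.array([.543,-.2105,.3248])
print([np.round(proj(f,p+[0,0,d]),1).tolist() for d in(-.05,-.07,-.09,-.11,-.13,-.142)])
for r in range(152,186,3): print(r,[f"{a[0]},{a[2]}" for a in c[r,245:264]])
im=np.clip(cv2.resize(f["color"][140:190,235:275,::-1],None,fx=12,fy=12,interpolation=cv2.INTER_CUBIC).astype(float)*1.8,0,255).astype(np.uint8)
cv2.imwrite("pics/t11z.png",im)
E
```

```text
[[251.1, 150.2], [251.9, 156.8], [252.7, 163.2], [253.5, 169.4], [254.2, 175.5], [254.7, 179.1]]
152 ['30,30', '37,37', '28,31', '25,26', '22,22', '24,20', '19,21', '21,25', '18,18', '20,21', '15,18', '20,19', '29,24', '45,21', '66,17', '104,13', '142,5', '182,3', '215,0']
155 ['74,77', '77,77', '77,80', '78,77', '77,78', '81,77', '78,76', '82,78', '83,80', '87,86', '88,86', '84,81', '89,76', '109,65', '124,38', '136,22', '136,8', '136,2', '140,11']
158 ['71,70', '72,72', '77,77', '79,79', '84,83', '91,89', '99,96', '102,99', '104,100', '105,99', '100,95', '98,94', '96,85', '111,75', '131,48', '146,27', '148,17', '146,9', '146,6']
161 ['54,56', '55,58', '58,55', '60,60', '72,70', '89,86', '95,92', '98,97', '100,97', '101,97', '100,100', '99,94', '101,88', '137,77', '190,54', '211,27', '196,15', '168,0', '156,13']
164 ['76,78', '79,79', '74,76', '75,73', '82,79', '87,84', '95,91', '98,96', '103,96', '102,99', '101,98', '98,92', '91,86', '98,75', '119,56', '137,27', '146,8', '142,4', '136,19']
167 ['76,74', '76,77', '76,78', '74,75', '81,80', '86,86', '95,92', '100,97', '99,96', '103,9
[... 481 characters left out ...]
72,74', '71,71', '63,64', '71,74', '81,81', '90,89', '95,89', '98,98', '102,99', '100,96', '98,95', '94,87', '102,77', '122,56', '138,27', '142,1', '141,5']
179 ['76,76', '75,73', '75,76', '74,76', '79,81', '82,82', '82,83', '90,87', '94,91', '97,95', '97,96', '96,94', '98,94', '95,80', '108,63', '127,44', '137,18', '141,5', '140,0']
182 ['102,79', '95,80', '89,77', '79,74', '79,75', '77,75', '73,74', '76,74', '73,69', '69,67', '61,62', '61,61', '59,54', '69,40', '99,34', '116,10', '132,14', '136,5', '139,13']
185 ['165,84', '162,85', '160,86', '155,85', '148,84', '142,83', '129,83', '116,80', '107,77', '97,75', '78,65', '65,55', '47,44', '41,39', '44,40', '52,46', '56,44', '62,41', '63,42']
```

View pics/t11z.png

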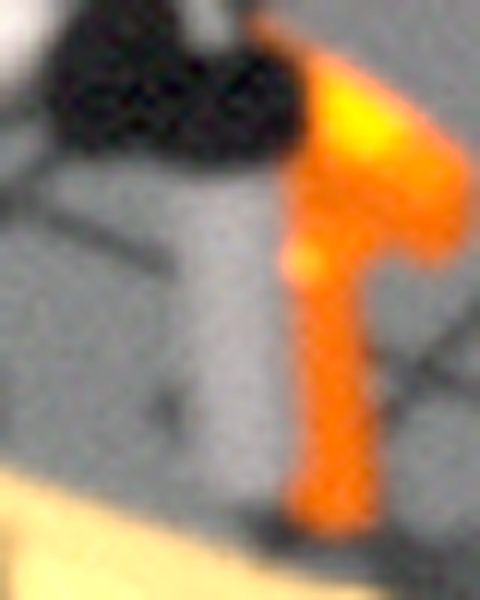

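The shank is upright and offset only about 1 mm to the image right. I go down to the hole, shifted +1.5 mm in x, and watch the force.

```bash

python3 go.py .5445 -.2118 .24 -86.7
python3 -m creep '[0.1,0.008,-0.01,0,1, 0.25,0.008,-0.01,0,1, 0.4,0.008,-0.01,0,1, 0.52,0.008,-0.01,0,1, 0.56,0.008,-0.01,0,1, 0.56,0.008,-0.01,0,1]'>/dev/null
python3 go.py .5445 -.2118 .225 -86.7
python3 - <<'E'
from rig import bot
from h import *
f=bot.grab_frame("scene");np.savez("scene12.npz",**f)
c=np.clip(cv2.resize(f["color"][160:225,225:285,::-1],None,fx=9,fy=9,interpolation=cv2.INTER_CUBIC).astype(float)*1.5,0,255).astype(np.uint8)
P=[]
for a in np.linspace(0,6.3,50):
    x,y=proj(f,[.543+.013*np.cos(a),-.2115+.013*np.sin(a),.105]); P.append([(x-225+.5)*9,(y-160+.5)*9])
cv2.polylines(c,[np.array(P,np.int32)],True,(0,255,0),1)
cv2.imwrite("pics/t12.png",c)
E
```

```text
t 20.55 pos [ 0.543  -0.2105  0.3248] heading -86.65 j [-22.4  16.2  94.5   0.1  69.5  64.2] F [-0.6  0.2 -3.8] M [ 0.02  0.04 -0.01] open 0.0149
shift/0.15 [ 0.565  0.011 -0.011]
turn/180 0.0003
t 21.3 pos [ 0.5441 -0.2113  0.2404] heading -86.63 j [-22.4  21.5  98.9   0.1  59.9  64.2] F [-0.1 -0.  -4. ] M [-0.12  0.09 -0.01] open 0.0148
shift/0.15 [ 0.103  0.004 -0.003]
turn/180 0.0004
```

View pics/t12.png

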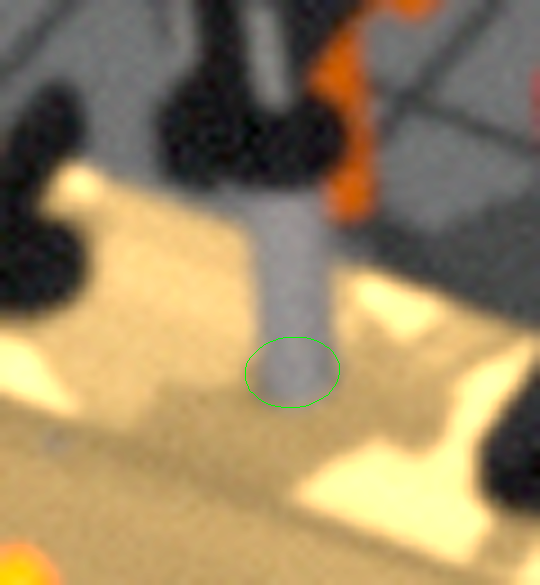

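The tip is at the hole's mouth, (297,395) inside the ring, with no contact force. Continuing down in small steps.

```bash

python3 -m creep '[0.02,0.006,0.002,0,1, 0.05,0.006,0.004,0,1, 0.08,0.006,0.004,0,1, 0.1,0.006,0.004,0,1]'>/dev/null
python3 go.py .5440 -.2118 .18 -86.7
```

```text
t 21.85 pos [ 0.5436 -0.2123  0.2255] heading -86.64 j [-22.5  22.5  99.6   0.1  58.2  64.1] F [-0.2 -0.6 -2.9] M [ 0.01 -0.04  0.01] open 0.0148
shift/0.15 [ 0.304 -0.002 -0.004]
turn/180 0.0003
```

```bash

python3 -m creep '[0.06,0,0,0,1, 0.14,0,0,0,1, 0.22,0,0,0,1, 0.3,0,0,0,1]'>/dev/null
python3 go.py .5440 -.2118 .165 -86.7
python3 -m creep '[0.03,0,0,0,1, 0.06,0,0,0,1, 0.08,0,0,0,1]'>/dev/null
python3 go.py .5440 -.2118 .155 -86.7
```

```text
t 22.35 pos [ 0.5446 -0.2123  0.1801] heading -86.65 j [-2.250e+01  2.590e+01  1.013e+02  1.000e-01  5.290e+01  6.410e+01] F [4.6 1.2 0. ] M [ 0.08 -1.06  0.01] open 0.0147
shift/0.15 [ 0.101 -0.004  0.004]
turn/180 0.0003
t 22.73 pos [ 0.5455 -0.2125  0.1685] heading -86.65 j [-2.250e+01  2.680e+01  1.017e+02  1.000e-01  5.150e+01  6.410e+01] F [5.6 0.1 0.4] M [ 0.16 -1.18  0.  ] open 0.0148
shift/0.15 [ 0.09  -0.005  0.01 ]
turn/180 0.0003
```

```bash

python3 -m creep '[0.02,0,-0.01,0,1, 0.04,0,-0.01,0,1, 0.06,0,-0.01,0,1]'>/dev/null
python3 go.py .5440 -.2118 .155 -86.7
python3 -m creep '[0.015,0,0,0,1, 0.025,0,0,0,1]'>/dev/null
python3 go.py .5440 -.2118 .15 -86.7
```

```text
t 23.1 pos [ 0.547  -0.2124  0.1594] heading -86.66 j [-2.240e+01  2.770e+01  1.018e+02  1.000e-01  5.060e+01  6.410e+01] F [4.  2.  9.1] M [ 0.39 -0.48 -0.07] open 0.0148
shift/0.15 [ 0.029 -0.005  0.02 ]
turn/180 0.0002
t 23.35 pos [ 0.5483 -0.2125  0.1585] heading -86.67 j [-22.4  27.8 101.7   0.2  50.4  64.2] F [-1.9  6.2 29. ] M [ 1.    1.11 -0.14] open 0.015
shift/0.15 [ 0.057 -0.006  0.028]
turn/180 0.0001
```

Firm contact: Fz 29 N at TCP z 0.1585, which fits the collar resting with about 17 mm of slip. I check the picture before letting go.

```bash
python3 - <<'E'
from rig import bot
from h import *
f=bot.grab_frame("scene");np.savez("scene13.npz",**f)
c=np.clip(cv2.resize(f["color"][150:240,200:320,::-1],None,fx=6,fy=6,interpolation=cv2.INTER_CUBIC).astype(float)*1.5,0,255).astype(np.uint8)
cv2.imwrite("pics/t13.png",c)
E
```

```text
(no output)
```

View pics/t13.png

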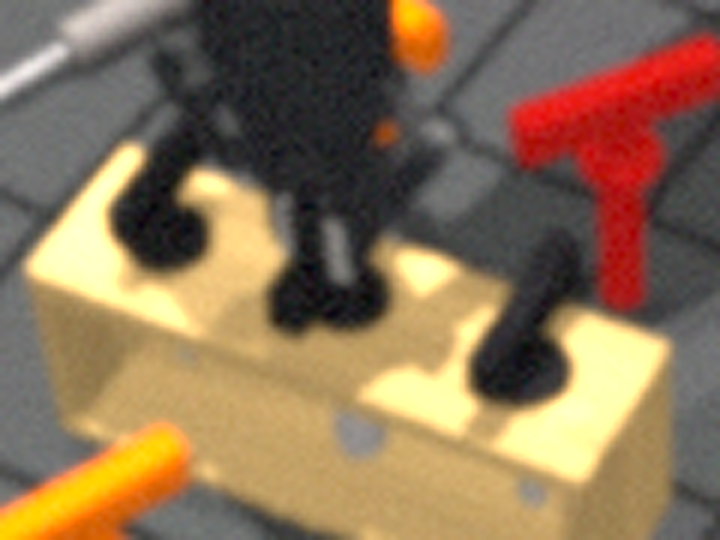

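The collar rests on the plate and the shank shows through the front at (360,430). I ease the press and open.

```bash

python3 -m creep '[-0.012,0,0,0,1, -0.012,0,0,0,-0.3, -0.012,0,0,0,-1, -0.012,0,0,0,-1, -0.012,0,0,0,-1, -0.012,0,0,0,-1]'
python3 go.py
python3 -m creep '[-0.1,0,0,0,-1, -0.4,0,0,0,-1, -0.8,0,0,0,-1, -1,0,0,0,-1, -1,0,0,0,-1]'
python3 go.py
```

```text
time: 24.15
tool_pos: [0.5481, -0.2125, 0.1603]
orientation: [-159.1, 89.8, 24.2]
ft_force: [0.1, -0.5, -1.1]
opening: 0.0853
t 24.15 pos [ 0.5481 -0.2125  0.1603] heading -86.67 j [-22.4  27.6 101.7   0.2  50.6  64.2] F [ 0.1 -0.5 -1.1] M [ 0.05 -0.08 -0.03] open 0.0853
time: 24.78
tool_pos: [0.5491, -0.2132, 0.3144]
orientation: [168.1, 89.5, -8.6]
ft_force: [1.2, 0.7, 0.5]
opening: 0.0856
t 24.77 pos [ 0.5491 -0.2132  0.3144] heading -86.67 j [-22.4  17.1  94.8   0.1  67.6  64.2] F [1.2 0.7 0.5] M [-0.01  0.02 -0.03] open 0.0856
```

```bash

python3 -m creep '[0,0.4,0.4,0,-1, 0,0.7,0.7,0,-1, 0,1,1,0,-1, 0,1,1,0,-1, 0,1,1,0,-1]' >/dev/null
python3 -m creep '[0,0.4,0.3,0,-1, 0,0.7,0.5,0,-1, 0,1,0.6,0,-1, 0,1,0.6,0,-1, 0,1,0.6,0,-1]' >/dev/null
python3 go.py
python3 - <<'E'
from rig import bot
from h import *
for n in("scene","top"):
    f=bot.grab_frame(n);np.savez(n+"14.npz",**f); cv2.imwrite(f"pics/{n}14.png",f["color"][:,:,::-1])
for n in("top14","scene14"):
    fr=load(n);W=cloud(fr);m=(W[...,2]>0.138)&(W[...,2]<0.17)&(W[...,0]>0.45)&(W[...,0]<.65)&(W[...,1]<-.05)&(W[...,1]>-.4)&(fr["color"].max(-1)<90)
    k,l,s,c=cv2.connectedComponentsWithStats(m.astype(np.uint8))
    for i in range(1,k):
        if s[i,4]>25:
            p=W[l==i]; r=cv2.minAreaRect((p[:,:2]*1000).astype(np.float32)); print(n,np.round(r[0],1),np.round(r[1],1),round(r[2],1),np.round(np.percentile(p[:,2],[50,90]),3))
g=load("scene14");c=g["color"][150:350,195:470,::-1];cv2.imwrite("pics/s14z.png",cv2.resize(c,(800,582),interpolation=cv2.INTER_CUBIC))
E
```

```text
t 26.02 pos [ 0.3256 -0.526   0.311 ] heading -86.82 j [-59.5  20.   91.    0.4  68.8  27.1] F [ 0.3 -0.3  0.2] M [0.03 0.03 0.01] open 0.0856
top14 [ 538.3 -214.1] [98.7 18.6] 3.6 [0.154 0.157]
top14 [ 534.1 -129.4] [77.4 16.3] 3.0 [0.154 0.157]
top14 [ 544.3 -297.5] [61.8 12.3] 2.9 [0.154 0.157]
scene14 [ 548.  -293.8] [64.  13.4] 8.2 [0.15  0.153]
scene14 [ 542.  -210.5] [97.1 17.8] 5.1 [0.15  0.154]
scene14 [ 537.3 -125.2] [81.2 15. ] 5.5 [0.15  0.154]
```

View pics/s14z.png

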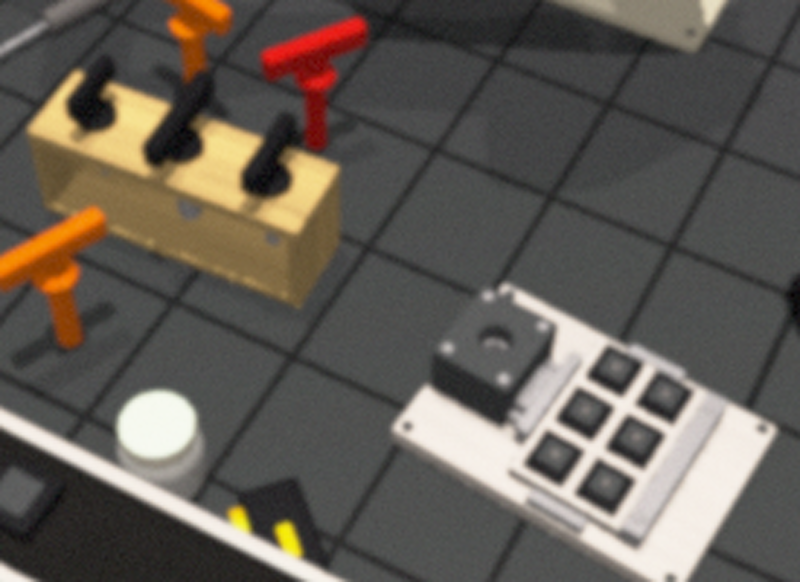

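View pics/top14.png

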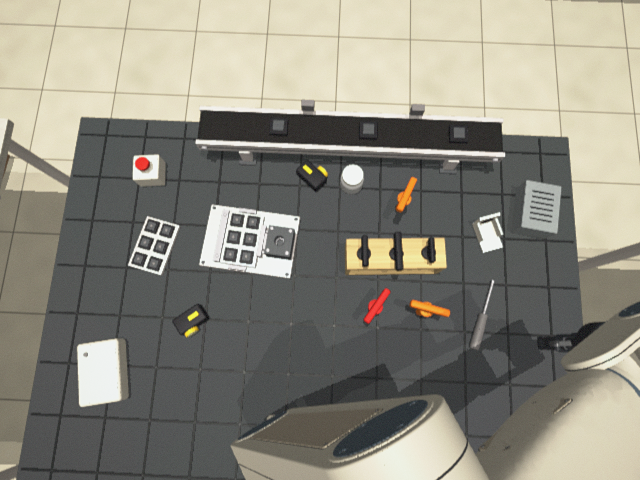

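The key's bar top is at 0.154 m, the same as before the job, and the bar yaw is 3.6 degrees. All other objects sit where they were. Last check: carrier and jaw against the first picture and the one taken at the stop.

```bash
python3 - <<'E'
from rect import *
A={n:cv2.cvtColor(rect(n),cv2.COLOR_RGB2GRAY).astype(np.float32) for n in("scene0","scene5","scene14")}
def m(a,b,x0,x1,y0,y1):
    t=A[a][(y0+70)*S:(y1+70)*S,(x0+70)*S:(x1+70)*S]; sr=A[b][(y0+60)*S:(y1+80)*S,(x0+65)*S:(x1+75)*S]
    _,q,_,l=cv2.minMaxLoc(cv2.matchTemplate(sr,t,cv2.TM_CCOEFF_NORMED)); return l[0]/S-5,l[1]/S-10,round(q,3)
print("carrier 0->14",m("scene0","scene14",-50,50,-30,38),"5->14",m("scene5","scene14",-50,50,-26,40),"jaw5->14",m("scene5","scene14",-50,-25,-52,-28))
v=np.hstack([cv2.resize(rect(n,y=(-70,78)),(266,282)) for n in A])[:,:,::-1]; cv2.imwrite("pics/final.png",cv2.resize(v,(798,423)))
a,b=load("top0")["color"].astype(int),load("top14")["color"].astype(int)
d=(np.abs(a-b).max(-1)>60)[:330]; k,l,s,c=cv2.connectedComponentsWithStats(d.astype(np.uint8)); print([list(x) for x in s[1:] if x[4]>8])
E
```

```text
carrier 0->14 (0.0, 2.75, 0.997) 5->14 (0.0, 0.0, 0.998) jaw5->14 (0.75, 0.5, 0.985)
[[np.int32(228), np.int32(213), np.int32(2), np.int32(10), np.int32(10)], [np.int32(230), np.int32(213), np.int32(3), np.int32(13), np.int32(19)], [np.int32(243), np.int32(215), np.int32(3), np.int32(12), np.int32(15)], [np.int32(246), np.int32(216), np.int32(3), np.int32(12), np.int32(17)], [np.int32(258), np.int32(217), np.int32(3), np.int32(13), np.int32(15)], [np.int32(263), np.int32(217), np.int32(3), np.int32(13), np.int32(19)], [np.int32(265), np.int32(227), np.int32(4), np.int32(6), np.int32(12)], [np.int32(224), np.int32(228), np.int32(3), np.int32(15), np.int32(15)], [np.int32(226), np.int32(230), np.int32(4), np.int32(13), np.int32(20)], [np.int32(256), np.int32(231), np.int32(7), np.int32(33), np.int32(34)], [np.int32(239), np.int32(232), np.int32(3), np.int32(13), np.int32(17)], [np.int32(242), np.int32(232), np.int32(4), np.int32(13), np.int32(18)], [np.int32(220), np.int32(244), np.int32(4), np.int32(18), np.int32(19)], [np.int32(259), np.int32(245), np.int32(7), np.int32(13), np.int32(28)], [np.int32(223), np.int32(247), np.int32(3), np.int32(13), np.int32(18)], [np.int32(236), np.int32(249), np.int32(3), np.int32(13), np.int32(17)], [np.int32(239), np.int32(250), np.int32(4), np.int32(12), np.int32(17)], [np.int32(252), np.int32(252), np.int32(3), np.int32(12), np.int32(15)], [np.int32(619), np.int32(302), np.int32(21), np.int32(15), np.int32(168)], [np.int32(581), np.int32(322), np.int32(24), np.int32(8), np.int32(122)]]
```

View pics/final.png

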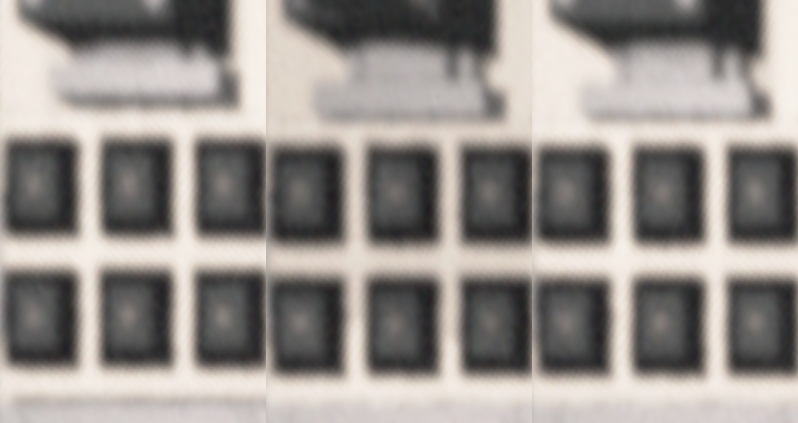

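In the top view only the carrier, the jaw and the arm changed. The dark gap at the rail is gone and the clamp has held since the stop. Handing in.

```bash
python3 -c "
from rig import bot
print(bot.hand_in())"; python3 go.py
```

```text
the job is handed in; nothing more can be done
None
the job is handed in; nothing more can be done
```

The carrier is clamped against the stop rail, the largest key is back in the stand's middle hole, and the job is handed in at about 26 s of the 54 s.

**What I did:** The key dropped into the socket after about 40° of clockwise search and seated to the full 16 mm. I turned it clockwise until the moment rose to about 1.9 Nm, drew it out, and stood it back with its collar on the plate.

**Last checks:**
- **Clamp:** the carrier moved 2.75 mm towards the rail and the dark gap there has closed. The carrier has not moved since the stop was reached, and the jaw matched within about 0.5 to 0.75 mm.
- **Key:** its bar top is at 0.154 m, the same as at the start, so it is fully down.
- **Other things:** the before and after top pictures differ only at the nest and the arm.

**What went wrong or disagreed:**
- **Key turned past the stop:** after the first 1.9 Nm stop the moment fell away and the key turned on. A second stop came about 57° later at 1.86 Nm. I took this as the key skipping one flat with the spindle on its end stop, because jaw and carrier did not change.
- **Key slipped in the grip:** it slid down about 17 mm between drawing it from the socket and the stand. I found the seat in the stand by contact force, about 29 N.
- **Wrong direction once:** one move went the wrong way in y, at a safe height, and touched nothing.

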